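Change over the slide racks on the drain hook

ROBOT

A 7-joint arm with a two-finger parallel gripper is mounted at the origin on the work surface. World frame = base frame: x ahead of the robot, y to its left, z up, the work surface at z = 0. Lengths are in m, angles in rad, forces in N, time in s.
With the tool pointing down it reaches from about 0.4 to 0.85 m from the base axis. Payload 4.5 kg.
Tool frame: the origin (TCP) lies midway between the tips of the shut fingers; the grasp point (between the pads) lies 19 mm behind it; z points along the fingers, y is the line along which they close (so a half turn about z gives the same grasp; the last joint's range is limited). The gripper opens to 88 mm and grips with 3 to 60 N. Pads are 18 mm wide; open, the fingers measure 123 mm over their backs; the gripper's body (75 mm by 187 mm) begins 45 mm behind the grasp point.
Start: joints at [-1.127, 0.689, -0.195, 1.565, 0.157, 0.902, -0.215], TCP at [0.249, 0.573, 0.239] pointing down, gripper open.
Joint ranges: [-3.01, 3.01], [-0.46, 2.08], [-1.47, 1.51], [0.13, 2.56], [-1, 4.14], [0.04, 2.09], [-2.66, 2.66]. Speed limits (rad/s): [2.57, 2.57, 3.14, 3.14, 3.14, 3.14, 3.14].

INTERFACE

Orientations are given as a unit quaternion [x, y, z, w].
In Python, from plant import r gives the robot as it stands.
- The arm moves only by the tool move_arm, never from a script. Its argument "targets" is a list that holds one entry, the list of rows, each a list of 7 numbers: the opening, from 0 (shut) to 1 (fully open), then the shift along the tool's x, y, z in mm, then the turn, a rotation vector about the tool's x, y, z in degrees. In form: [[[claw, dx, dy, dz, ax, ay, az], ...]]. A call has 1 to 10 rows; each row is the pose to reach, as a shift and turn from the pose commanded when the call began, along the tool's axes at that moment; what a row does not reach only later rows make up. A row lasts 1/8 s, in which the tool goes at most 62.5 mm and 10.7 degrees, less where a joint would pass 70% of its speed; a pose out of reach is approached as far as the arm can. A call with a gripper value outside its range is refused whole. The fingers move at their own pace and stop on an object; "newtons" is the grip in N (left out, the last holds). Time passes only in rows, so rows that repeat a pose let the fingers close. It gives the time, the measured TCP pose, the force, the opening and the grip force at its end, in the units of the state.
- r.get_state(): the state, without advancing time (a new reading comes with each control period).
- r.snapshot(name): name is "scene" or "side" or "wrist"; returns the picture (480x640x3 uint8, red, green, blue); there is no depth.
- r.camera_info(name): a dict with "fx", "fy", "cx", "cy" (pixels), "R" (3x3) and "t" (3): a world point X has camera coordinates R X + t. Camera axes: x right, y down, z forward; pixel columns grow to the right and rows downward; lengths in m; the calibration is good to about 2 mm. The wrist camera is an equidistant fisheye: a pixel r from the principal point sees the ray r / f radians off the axis. A picture is of the moment at which its call begins: read the wrist's pose just before it. camera_info takes no time and is no camera call; for the wrist camera it gives the pose at the moment of the call.
- r.finish_job(): hands the job in; it is judged then, once.
The state is a dict: "clock": time; "q": joint angles; "qd": joint speeds; "joint_torque": joint torques, N m; "tool_pos": TCP position; "eef_rot": TCP orientation; "contact_force": force on the tool from outside, world axes, zero at the start; "moment": the same for the moment, N m; "opening": opening from 0.0 (shut) to 1.0 (fully open); "finger_force": force on a finger pad.
Only numpy, scipy, OpenCV 4.12 (cv2) and the standard library are available. Lean on these libraries where they do the work, as an engineer would, in place of code of your own. Each camera call takes 0.05 s, during which the arm holds its last target. There are 200 camera calls.

TASK

Change over the two slide racks: take the narrow one off the drain hook and stand it upright in the empty middle bay of the drip tray, then hang the wide one by its handle on the hook and push it back under the clear shield, over the little ridge in the hook's arm, until its knob is up against the post, and leave it hanging there. Be gentle: do not ram or drop the racks or tip the slides out, and leave everything else where it is.

Things in the scene. Friction and masses are not known exactly. Their poses are not given: they have to be found in the camera images.
- stand: White drain stand, fixed. Origin on the table, middle of its 200 x 130 x 12 mm base plate, z up, +x from the hook's tip to the post. The flat steel hook arm (14 mm wide, 10 thick, top face 200 mm above the table) runs along x at y = 0 from its upturned tip (x = -90 to -84 mm, rising 12 mm above the arm) to a rigid white post (40 mm wide, 276 tall, front face at x = +55 mm).
- hook_front (a point): Point on the middle of the hook arm's top face, x = -30 mm in the stand's frame, in front of the shield: room to lower a handle bar on to the arm. Axes of the stand.
- ridge (a point): Crest of the ridge across the polished, slippery arm: x = +24 mm in the stand's frame, 1.5 mm high, 8 degree flanks 11 mm long. A few newtons take a rack over. Pushed hard on its knob it leans forward and can wedge, knob top on post, with its bar still at the ridge: then ease off, let it swing back, push again slowly; pushing low leans it least. Axes of the stand.
- shield_edge (a point): Middle of the front lower edge of the clear shield: x = +21 mm, 280 mm above the table. The shield, 5 mm thick and 120 mm wide, reaches back over the post, open at front and sides. Fingers pointing straight down cannot follow a rack home beneath it; closed fingers tilted forward about 40 degrees can. Axes of the stand.
- seat (a point): Point on the arm's top face, x = +48 mm in the stand's frame, over which the bar lies when the rack is home, behind the ridge with its knob against the post (bar centre about 5 mm above the arm). Axes of the stand.
- rack_narrow: Steel slide rack, about 240 g (+-25 %). Origin: centre of underside, z up. Basket 46 (x) x 88 (y) x 32 mm tall, slides stand 38 mm high in it. Rigid wire handle over it in the y-z plane: uprights at y = +-42 mm, 8 mm thick bar across. The window under the bar is 75 mm wide, 70 mm high. At the start it hangs by its bar on the front of the hook arm.
- rack_narrow_bar (a point): Peak of the narrow rack's handle bar, on its centre line, 115 mm above the rack's underside; the bar runs along y, falling 6 mm to each end like a shallow roof. Axes of the rack.
- rack_narrow_knob (a point): Middle of the narrow rack's black grip knob, 14 x 14 mm and 45 mm tall, upright on the middle of the bar (from 3 to 48 mm above the bar's centre line). Axes of the rack.
- rack_wide: Steel slide rack, about 300 g (+-25 %). Origin: centre of underside, z up. Basket 62 (x) x 88 (y) x 32 mm tall, slides stand 38 mm high in it. Rigid wire handle over it in the y-z plane: uprights at y = +-42 mm, 8 mm thick bar across. The window under the bar is 75 mm wide, 70 mm high. At the start it stands in an end bay of the tray. It may hang either way round.
- rack_wide_bar (a point): Peak of the wide rack's handle bar, on its centre line, 115 mm above the rack's underside; the bar runs along y, falling 6 mm to each end like a shallow roof. Axes of the rack.
- rack_wide_knob (a point): Middle of the wide rack's black grip knob, 14 x 14 mm and 45 mm tall, upright on the middle of the bar (from 3 to 48 mm above the bar's centre line). Axes of the rack.
- tray: Steel drip tray, fixed, 285 mm (x) x 125 mm (y) x 22 mm tall, walls 4 mm, floor 4 mm; origin: centre of its underside. Two dividers as high as the walls part it into three bays in a row along x, each about 90 mm (x) x 117 mm (y), centres at x = -93.5, 0 and +93.5 mm. The middle bay is empty; the end bays hold the wide rack and a beaker.
- free_bay (a point): Centre of the floor of the tray's empty middle bay; axes of the tray.
- beaker: Glass beaker, 60 mm dia, 70 mm tall, in an end bay of the tray; origin: centre of its underside. Leave alone.
- dropper: Small amber dropper bottle, 30 mm dia, 60 mm tall; origin: centre of its underside. Leave alone.
- slide_box: Flat grey slide box, 100 x 160 x 32 mm; origin: centre of its underside. Leave alone.
- dish: Clear culture dish, 90 mm dia, 14 mm tall; origin: centre of its underside. Leave alone.
- eyepiece: Black eyepiece, 44 mm dia, 56 mm tall, standing; origin: centre of its underside. Leave alone.
- wash: White wash bottle, 64 mm dia, 160 mm tall; origin: centre of its underside. Leave alone.
- objective: Steel microscope objective, 26 mm dia, 42 mm tall, standing; origin: centre of its underside. Leave alone.
Mind the look-alikes: they are no part of the job. Leave any brown look-alike of the rack_wide alone. Leave any green look-alike of the rack_narrow alone.

How it is judged:
At the end, for the whole second after the job is handed in: Wide rack still, hanging by its bar behind the ridge: bar from 13 mm short of to 5 mm past the seat along the arm, 20 mm across, under 12 mm above, tilt under 0.2 rad. Narrow rack at rest, upright (0.08 rad) on the floor of the tray's middle bay, within 30 mm of its centre each way (x of rack_wide_bar in the frame of seat between -0.013 and 0.005 m and y of rack_wide_bar in the frame of seat between -0.02 and 0.02 m and z of rack_wide_bar in the frame of seat between 0 and 0.012 m and angle between rack_wide's own z axis and vertical below 0.2 rad and linear speed of rack_wide below 0.05 m/s and x of rack_narrow in the frame of free_bay between -0.03 and 0.03 m and y of rack_narrow in the frame of free_bay between -0.03 and 0.03 m and z of rack_narrow in the frame of free_bay below 0.005 m and angle between rack_narrow's own z axis and vertical below 0.08 rad and linear speed of rack_narrow below 0.02 m/s); the robot touches nothing.
It fails at once if the wide rack is rammed into the post (behind the ridge, over 90 N on the stand) (contact force between rack_wide and stand above 90 N and x of rack_wide_bar in the frame of seat above -0.018 m).
It fails at once if a rack is dropped: touching nothing, it moves faster than 0.45 m/s (a fall of over 10 mm) ((linear speed of rack_wide above 0.45 m/s and contact force between rack_wide and anything else below 0.1 N) or (linear speed of rack_narrow above 0.45 m/s and contact force between rack_narrow and anything else below 0.1 N)).
It fails at once if a rack is tipped by more than about 45 degrees (angle between any of rack_wide, rack_narrow's own z axis and vertical above 0.8 rad).
It fails at once if something else is moved by more than 30 mm or tipped (distance of any of beaker, dropper, slide_box, dish, eyepiece, wash, objective from where it was at the start of the episode above 0.03 m or angle between any of beaker, dropper, slide_box, dish, eyepiece, wash, objective's own z axis and vertical above 0.5 rad).
It also fails if it takes over 72 s, if anything falls off the work surface, if the arm or the gripper's body presses on something with over 40 N, if the wrist force passes 120 N, or if a joint passes its speed limit or range.

## Working session

There is one attempt and no reset: what is moved stays moved. The work goes in short steps, Python scripts to look and compute and a tool call to move; the robot and the scene stay as the last step left them, time stands still between calls to the robot, and variables do not carry over. Pictures are saved under pics/ and viewed, at most 10 in all, crops included, and the job is handed in when it is done.

Besides the shell and the picture viewer there is one more tool, called after "Request:" in YAML: its name, and indented under it one key for each argument. move_arm: Moves the arm, as the interface text tells. Its arguments: {"type":"object","properties":{"targets":{"type":"array","items":{"type":"array","items":{"type":"array","items":{"type":"number"}}}},"newtons":{"type":"number"}},"required":["targets"]}

```bash
mkdir -p pics; python3 - <<'E'
from plant import r
import cv2
s=r.get_state();print(s)
for n in("scene","side"):
    cv2.imwrite(f"pics/{n}0.png",r.snapshot(n)[:,:,::-1]);print(n,r.camera_info(n))
E
```

```text
{'clock': 0.0, 'q': array([-1.12722995,  0.68994758, -0.19452425,  1.56633899,  0.1573411 ,
        0.90248487, -0.21510253]), 'qd': array([-0.0001779 ,  0.00041657,  0.00017981,  0.00044569,  0.00055649,
       -0.00103169,  0.00010439]), 'joint_torque': array([ 2.37574977e-04, -5.27554214e+01, -1.26736544e+00, -1.53431368e+01,
       -5.27330046e-02,  6.39314341e-03,  1.75452169e-04]), 'tool_pos': array([0.24879854, 0.57266733, 0.23793435]), 'eef_rot': array([ 2.03396577e-01,  9.79096031e-01, -8.85093906e-04, -1.03941493e-04]), 'contact_force': array([-0.3213247 , -0.51903164,  0.09962083]), 'moment': array([ 0.01437114, -0.00707672,  0.01604392]), 'finger_force': 0.0, 'opening': 0.9992082941884354}
scene {'fx': 595.1483026070991, 'fy': 595.1483026070991, 'cx': 320.99344812109456, 'cy': 234.2306049557893, 'R': array([[-0.16017943,  0.98702029,  0.01155413],
       [ 0.53558709,  0.09673867, -0.83892079],
       [-0.82914958, -0.12818961, -0.54413087]]), 't': array([ 0.06846611, -0.13943653,  1.94050038])}
side {'fx': 481.2885862752531, 'fy': 481.2885862752531, 'cx': 319.56885276038577, 'cy': 233.58157644254214, 'R': array([[ 0.98171883, -0.19023744, -0.00615239],
       [-0.12660537, -0.62852739, -0.7674141 ],
       [ 0.14212395,  0.75416379, -0.64112226]]), 't': array([-0.51653281,  0.18359383,  1.20267814])}
```

View pics/scene0.png

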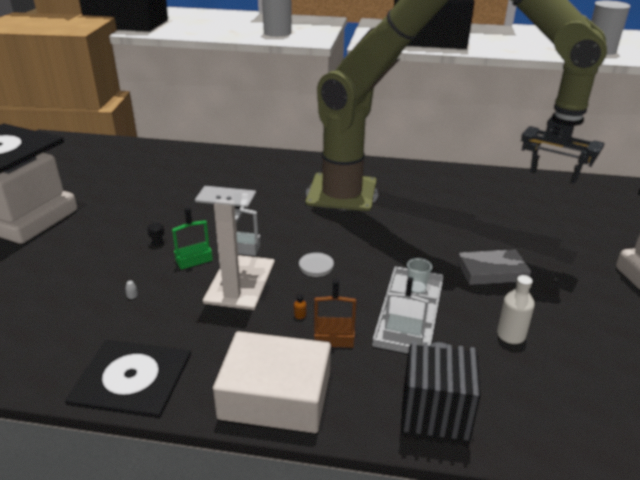

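View pics/side0.png

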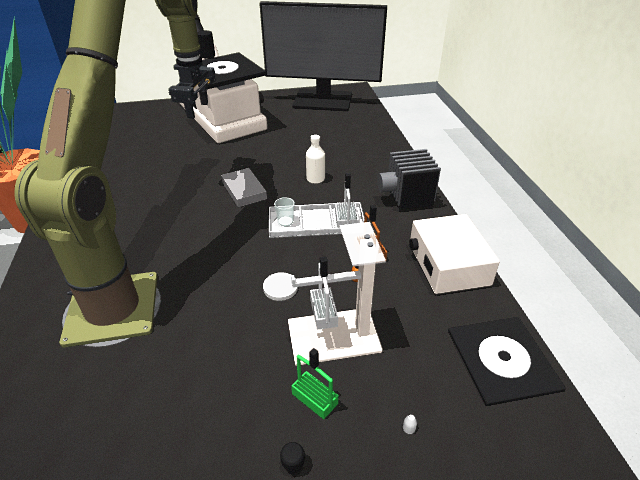

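```bash
cat > h.py <<'E'
import numpy as np,cv2
from plant import r
CI={n:r.camera_info(n) for n in("scene","side")}
def ray(n,u,v):
    c=CI[n];d=c["R"].T@np.array([(u-c["cx"])/c["fx"],(v-c["cy"])/c["fy"],1]);o=-c["R"].T@c["t"];return o,d/np.linalg.norm(d)
def plane(n,u,v,z):
    o,d=ray(n,u,v);return o+d*(z-o[2])/d[2]
def tri(a,b):
    (o,d),(p,e)=ray("scene",*a),ray("side",*b)
    k=np.linalg.lstsq(np.c_[d,-e],p-o,rcond=None)[0];A=o+k[0]*d;B=p+k[1]*e
    return (A+B)/2,np.linalg.norm(A-B)
def proj(n,X):
    c=CI[n];p=c["R"]@np.array(X)+c["t"];return np.array([c["cx"]+c["fx"]*p[0]/p[2],c["cy"]+c["fy"]*p[1]/p[2]])
def crop(im,x0,y0,x1,y1,k):
    o=cv2.resize(im[y0:y1,x0:x1],None,fx=k,fy=k,interpolation=cv2.INTER_CUBIC)
    for x in range((x0+9)//10*10,x1,10): cv2.putText(o,str(x),(int((x-x0)*k),8),0,.3,(0,255,255),1);cv2.line(o,(int((x-x0)*k),10),(int((x-x0)*k),16),(0,255,255),1)
    for y in range((y0+9)//10*10,y1,10): cv2.putText(o,str(y),(0,int((y-y0)*k)),0,.3,(0,255,255),1);cv2.line(o,(20,int((y-y0)*k)),(26,int((y-y0)*k)),(0,255,255),1)
    return o
E
python3 - <<'E'
from h import *
a=cv2.imread("pics/side0.png");b=cv2.imread("pics/scene0.png")
cv2.imwrite("pics/c1.png",crop(a,255,165,391,365,3))
o=np.zeros((600,800,3),np.uint8)
p=crop(b,200,180,280,310,4.6);o[:p.shape[0],:p.shape[1]]=p
p=crop(b,365,250,450,360,4.8);o[:p.shape[0],375:375+p.shape[1]]=p[:,:425]
cv2.imwrite("pics/c2.png",o)
E
```

```text
(no output)
```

View pics/c1.png

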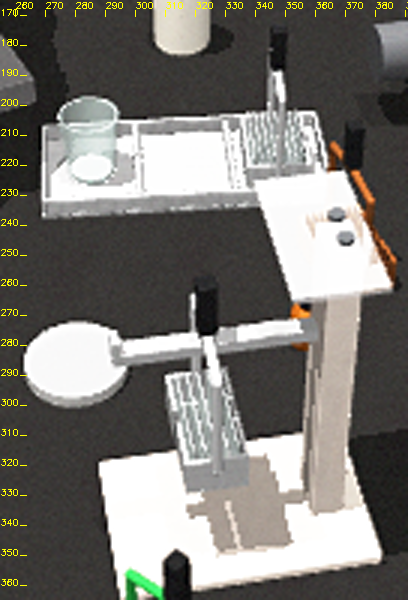

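View pics/c2.png

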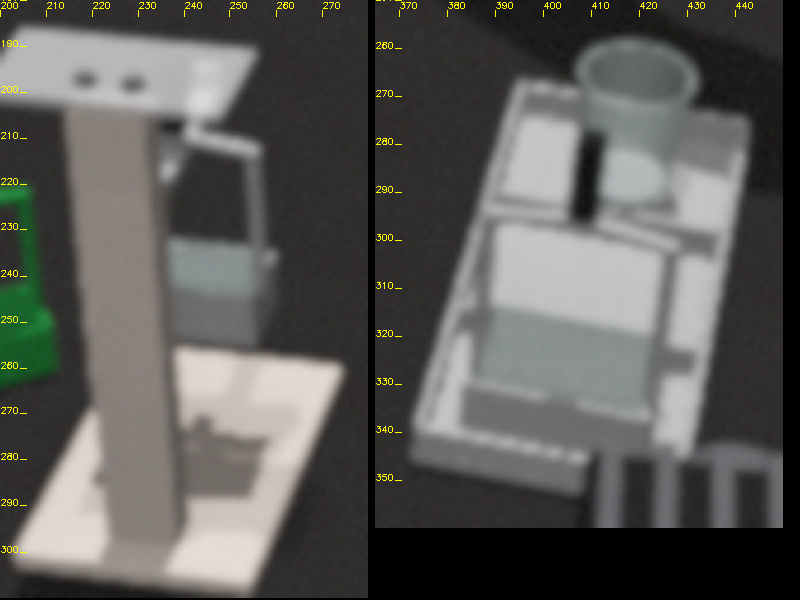

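```bash
python3 - <<'E'
from h import *
np.set_printoptions(precision=4,suppress=True)
print("tray scene",[plane("scene",*p,.022)[:2] for p in[(394.8,266.7),(443.1,274.6),(372.9,340),(431,344.8)]])
print("tray side",[plane("side",*p,.022)[:2] for p in[(269,206.7),(269,232.7),(361,201.7)]])
print("base scene",[plane("scene",*p,.012)[:2] for p in[(274.6,259.3),(255.4,306),(203.3,300.6)]])
print("base side",[plane("side",*p,.012)[:2] for p in[(287.7,319),(294.5,361),(382.3,350)]])
print("arm tip side z.2:",plane("side",292,278,.212),"arm/post",plane("side",358,273,.2),)
print("shield corners scene z.2825",[plane("scene",*p,.285)[:2] for p in[(205.5,186),(256,190.5),(248,206)]])
print("shield side",[plane("side",*p,.285)[:2] for p in[(339,227),(369,222),(385,262),(355,265)]])
# knobs
a=cv2.imread("pics/side0.png");b=cv2.imread("pics/scene0.png")
def blob(im,x0,y0,x1,y1,t=45):
    m=(im[y0:y1,x0:x1].max(2)<t).astype(np.uint8)
    n,l,s,c=cv2.connectedComponentsWithStats(m)
    for i in range(1,n):
        if s[i,4]>20: print(s[i]+[x0,y0,0,0,0],c[i]+[x0,y0])
print("wide side");blob(a,338,172,356,194,30)
print("narrow side");blob(a,315,252,331,282,30)
print("wide scene");blob(b,400,270,416,302)
print(tri((408.5,287),(347,181)))
o=plane("side",347,181,.134);print(o)
E
```

```text
tray scene [array([0.4184, 0.1939]), array([0.4311, 0.3184]), array([0.7048, 0.1617]), array([0.6979, 0.2895])]
tray side [array([0.4277, 0.3109]), array([0.4138, 0.1859]), array([0.7122, 0.28  ])]
base scene [array([ 0.4274, -0.1262]), array([ 0.6248, -0.1281]), array([ 0.627 , -0.2577])]
base side [array([ 0.4225, -0.1336]), array([ 0.4205, -0.2548]), array([ 0.6189, -0.2643])]
arm tip side z.2: [ 0.4321 -0.1976  0.212 ] arm/post [ 0.5708 -0.1982  0.2   ]
shield corners scene z.2825 [array([ 0.5458, -0.2526]), array([ 0.5456, -0.1335]), array([ 0.6164, -0.1331])]
shield side [array([ 0.5408, -0.1433]), array([ 0.6056, -0.1395]), array([ 0.6027, -0.2626]), array([ 0.5453, -0.2594])]
wide side
[345 175   6  13  55] [347.2182 181.4364]
narrow side
[320 260   8  17  91] [323.4505 268.4615]
wide scene
[407 279   5  16  52] [408.8462 286.8462]
(array([0.6517, 0.2282, 0.1401]), np.float64(0.0016552058180198603))
[0.6538 0.2383 0.134 ]
```

```bash
python3 - <<'E'
from h import *
np.set_printoptions(precision=4,suppress=True)
print("post foot side",plane("side",356,336,.012),plane("side",371,337,.012))
print("post foot scene",plane("scene",223.5,298.5,.012),plane("scene",240,298,.012))
print("narrow knob",plane("side",323.5,268.5,.2305))
a=cv2.imread("pics/side0.png")
cv2.imwrite("pics/c3.png",crop(a,280,210,392,352,4.2))
for n in CI:
  for p in [(55,20,12),(55,-20,12),(55,-20,195),(55,-20,270),(-30,0,205),(21,0,280)]:
    print(n,p,proj(n,np.array([.523,-.196,0])+np.array(p)/1000))
E
```

```text
post foot side [ 0.5705 -0.2147  0.012 ] [ 0.6038 -0.2242  0.012 ]
post foot scene [ 0.6107 -0.2118  0.012 ] [ 0.6018 -0.1727  0.012 ]
narrow knob [ 0.4966 -0.2017  0.2305]
scene (55, 20, 12) [241.3489 291.8565]
scene (55, -20, 12) [225.7739 290.1037]
scene (55, -20, 195) [219.8273 228.0536]
scene (55, -20, 270) [217.1352 199.9631]
scene (-30, 0, 205) [237.9829 206.9166]
scene (21, 0, 280) [229.7287 189.695 ]
side (55, 20, 12) [355.0257 322.6679]
side (55, -20, 12) [359.2725 335.9394]
side (55, -20, 195) [363.4017 280.1855]
side (55, -20, 270) [365.389  253.3521]
side (-30, 0, 205) [321.2546 275.7513]
side (21, 0, 280) [346.3881 245.2194]
```

View pics/c3.png

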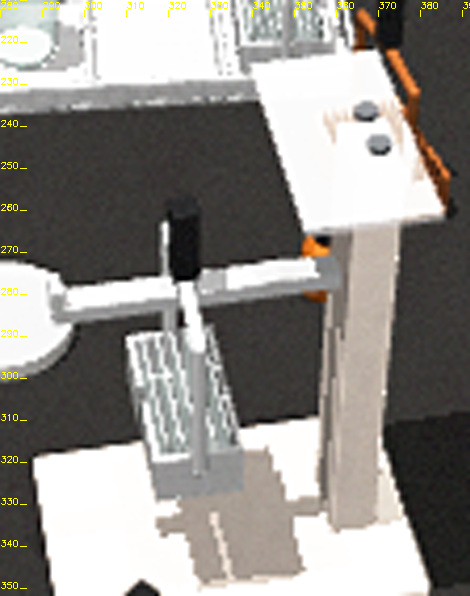

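```bash
cat >> h.py <<'E'
from scipy.spatial.transform import Rotation as Ro
def Rt(yaw=0,tilt=0): # tool down, x=-world x, y=world y; tilt: fingers tilted toward +x (deg)
    return Ro.from_euler('z',yaw,degrees=True)*Ro.from_euler('y',-tilt,degrees=True)*Ro.from_quat([0,1,0,0])
def delta(pos,R,base=None):
    s=r.get_state();p,q=base or (s["tool_pos"],Ro.from_quat(s["eef_rot"]))
    d=q.inv().apply(np.array(pos)-p)*1000;w=(q.inv()*R).as_rotvec(degrees=True)
    print("delta",d.round(1),w.round(1))
def st():
    s=r.get_state();print(round(s["clock"],2),s["tool_pos"].round(4),Ro.from_quat(s["eef_rot"]).as_matrix().round(3).tolist(),s["contact_force"].round(1),round(s["opening"],3),round(s["finger_force"],1))
E
python3 - <<'E'
from h import *
print(Rt(0,40).as_matrix().round(2))
delta((.45,-.2,.40),Rt(-1))
E
```

```text
[[-0.77  0.    0.64]
 [ 0.    1.    0.  ]
 [-0.64  0.   -0.77]]
delta [-492.4 -628.9 -160.9] [ -0.1  -0.  -22.5]
```

Request:
move_arm:
  targets:
    - [[1,-492,-629,-161,0,0,-22.5],[1,-492,-629,-161,0,0,-22.5],[1,-492,-629,-161,0,0,-22.5],[1,-492,-629,-161,0,0,-22.5],[1,-492,-629,-161,0,0,-22.5],[1,-492,-629,-161,0,0,-22.5],[1,-492,-629,-161,0,0,-22.5],[1,-492,-629,-161,0,0,-22.5],[1,-492,-629,-161,0,0,-22.5],[1,-492,-629,-161,0,0,-22.5]]

```text
clock: 1.35
tool_pos: [0.4029, -0.0218, 0.3627]
eef_rot: [0.009, 1.0, 0.0, 0.0]
contact_force: [1.1, 0.2, -0.1]
opening: 0.999
finger_force: 0.0
```

Request:
move_arm:
  targets:
    - [[1,-47,-178,-37,0,0,0],[1,-47,-178,-37,0,0,0],[1,-47,-178,-37,0,0,0],[1,-47,-178,-37,0,0,0],[1,-47,-178,-37,0,0,0]]

```text
clock: 1.98
tool_pos: [0.4465, -0.1976, 0.3986]
eef_rot: [0.008, 1.0, 0.001, -0.001]
contact_force: [-0.4, 0.6, -0.5]
opening: 1.002
finger_force: 0.0
```

```bash
python3 - <<'E'
from h import *
st();c=r.camera_info("wrist");im=r.snapshot("wrist")[:,:,::-1].copy();cv2.imwrite("pics/w1.png",im);print(c)
E
```

```text
1.98 [ 0.4465 -0.1976  0.3986] [[-1.0, 0.017, -0.001], [0.017, 1.0, 0.001], [0.001, 0.001, -1.0]] [-0.4  0.6 -0.5] 1.002 0.0
{'fx': 371.64829954431775, 'fy': 371.64829954431775, 'cx': 314.1329633360763, 'cy': 238.06402271258955, 'R': array([[ 0.01737315,  0.99984618,  0.00240752],
       [ 0.95119744, -0.01726971,  0.30809933],
       [ 0.30809351, -0.00306263, -0.95135115]]), 't': array([ 0.18721233, -0.51899853,  0.4041023 ])}
```

View pics/w1.png

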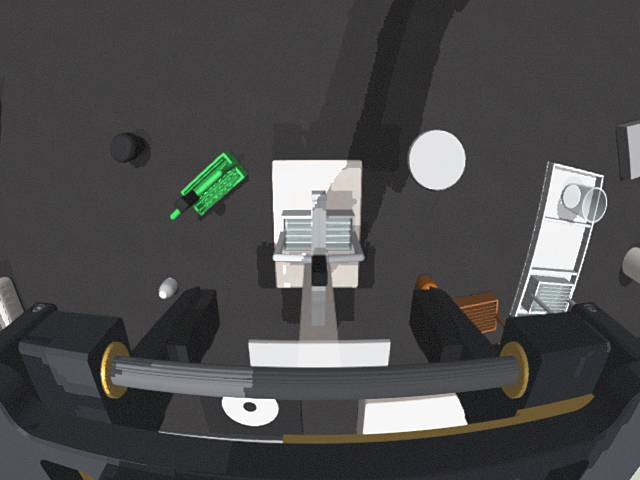

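```bash
cat >> h.py <<'E'
def wplane(c,u,v,z):
    x,y=(u-c["cx"])/c["fx"],(v-c["cy"])/c["fy"];t=np.hypot(x,y);k=np.sin(t)/t if t else 1
    d=c["R"].T@np.array([x*k,y*k,np.cos(t)]);o=-c["R"].T@c["t"];return o+d*(z-o[2])/d[2]
E
python3 - <<'E'
from h import *
np.set_printoptions(precision=4,suppress=True)
c=r.camera_info("wrist")
for n,u,v,z in[("base",272,160,.012),("base",361,160,.012),("base",361,288,.012),("base",275,287,.012),("tip",318,191,.212),("arm far",318,325,.2),("barL",276,258,.203),("barR",362,258,.203),("knobtop",319,283,.253),("knobbase",319,255,.208),
 ("shieldL",249,341,.285),("shieldR",390,341,.285),("tray",550,163,.022),("tray",605,174,.022),("div",537,268,.022),("div",582,282,.022),("div",544,198,.022),("armL",312,240,.2),("armR",326,240,.2)]:
    print(n,wplane(c,u,v,z))
E
```

```text
base [ 0.4196 -0.2543  0.012 ]
base [ 0.4215 -0.1266  0.012 ]
base [ 0.623  -0.1224  0.012 ]
base [ 0.6188 -0.2591  0.012 ]
tip [ 0.4287 -0.191   0.212 ]
arm far [ 0.5755 -0.1926  0.2   ]
barL [ 0.4964 -0.2331  0.203 ]
barR [ 0.4979 -0.1482  0.203 ]
knobtop [ 0.5009 -0.1915  0.253 ]
knobbase [ 0.492  -0.1908  0.208 ]
shieldL [ 0.5395 -0.251   0.285 ]
shieldR [ 0.542  -0.1326  0.285 ]
tray [0.4135 0.1883 0.022 ]
tray [0.4237 0.3235 0.022 ]
div [0.5962 0.1917 0.022 ]
div [0.6313 0.3129 0.022 ]
div [0.472  0.1831 0.022 ]
armL [ 0.4793 -0.1973  0.2   ]
armR [ 0.4795 -0.1837  0.2   ]
```

Request:
move_arm:
  targets:
    - [[1,-47,7,60,0,0,0],[1,-47,7,110,0,0,0],[1,-47,7,140,0,0,0],[1,-47,7,165,0,0,0],[1,-47,7,177,0,0,0],[1,-47,7,177,0,0,0]]

```text
clock: 2.78
tool_pos: [0.4938, -0.1911, 0.222]
eef_rot: [0.008, 1.0, 0.0, -0.001]
contact_force: [0.1, 0.2, -0.2]
opening: 0.995
finger_force: 0.0
```

Request:
move_arm:
  targets:
    - [[0.15,0,0,0,0,0,0],[0.1,0,0,0,0,0,0],[0.1,0,0,0,0,0,0],[0,0,0,0,0,0,0],[0,0,0,0,0,0,0],[0,0,0,0,0,0,0]]
  newtons: 25

```text
clock: 3.52
tool_pos: [0.494, -0.1923, 0.2222]
eef_rot: [0.009, 1.0, 0.0, 0.0]
contact_force: [-0.7, -0.1, 0.6]
opening: 0.343
finger_force: 0.0
```

Request:
move_arm:
  targets:
    - [[0,0,0,0,0,0,0],[0,0,0,0,0,0,0],[0,0,0,0,0,0,0],[0,0,0,0,0,0,0],[0,0,0,0,0,0,0]]

```text
clock: 4.15
tool_pos: [0.4941, -0.1925, 0.2223]
eef_rot: [0.009, 1.0, -0.0, 0.0]
contact_force: [0.5, -1.2, 0.3]
opening: 0.158
finger_force: 24.9
```

Request:
move_arm:
  targets:
    - [[0,0,0,-6,0,0,0],[0,0,0,-14,0,0,0],[0,0,0,-22,0,0,0],[0,0,0,-28,0,0,0],[0,0,0,-28,0,0,0],[0,15,0,-28,0,0,0],[0,35,0,-28,0,0,0],[0,60,0,-28,0,0,0],[0,85,0,-28,0,0,0],[0,105,0,-28,0,0,0]]

```text
clock: 5.4
tool_pos: [0.3878, -0.1904, 0.2501]
eef_rot: [0.009, 1.0, 0.0, -0.0]
contact_force: [0.6, -0.4, -3.2]
opening: 0.159
finger_force: 24.9
```

Request:
move_arm:
  targets:
    - [[0,0,30,0,0,0,0],[0,0,75,-10,0,0,0],[0,-20,125,-25,0,0,1],[0,-50,180,-40,0,0,2],[0,-80,235,-40,0,0,3],[0,-105,290,-40,0,0,4],[0,-130,345,-40,0,0,5],[0,-150,395,-40,0,0,5],[0,-160,421,-40,0,0,5],[0,-164,431,-40,0,0,5]]

```text
clock: 6.65
tool_pos: [0.5601, 0.2396, 0.2895]
eef_rot: [0.051, 0.999, 0.0, -0.001]
contact_force: [-0.4, -0.5, -1.3]
opening: 0.156
finger_force: 24.9
```

Request:
move_arm:
  targets:
    - [[0,0,0,0,0,0,0],[0,0,0,0,0,0,0],[0,0,0,0,0,0,0],[0,0,0,0,0,0,0]]

```text
clock: 7.15
tool_pos: [0.5604, 0.2368, 0.2904]
eef_rot: [0.053, 0.999, -0.0, 0.0]
contact_force: [0.2, 0.1, -1.5]
opening: 0.154
finger_force: 24.9
```

```bash
python3 - <<'E'
from h import *
st();c=r.camera_info("wrist");im=r.snapshot("wrist")[:,:,::-1].copy();np.save("c.npy",c,allow_pickle=True);cv2.imwrite("pics/w2.png",im)
cv2.imwrite("pics/s2.png",crop(r.snapshot("side")[:,:,::-1].copy(),255,110,391,250,4))
E
```

```text
7.15 [0.5604 0.2368 0.2904] [[-0.994, 0.105, 0.0], [0.105, 0.994, -0.0], [-0.0, -0.0, -1.0]] [ 0.2  0.1 -1.5] 0.154 24.9
```

View pics/w2.png

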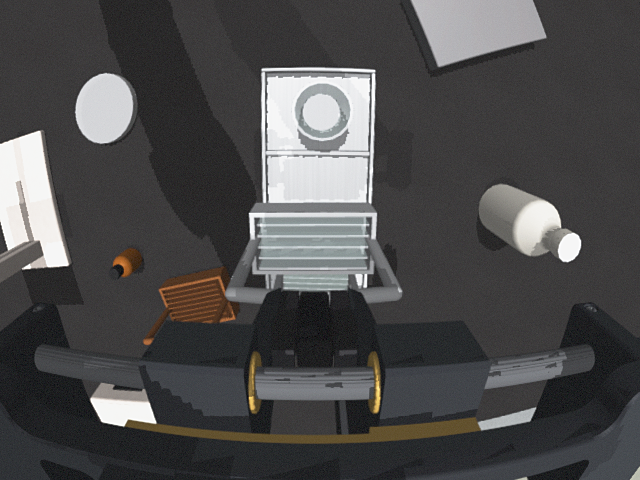

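```bash
python3 - <<'E'
from h import *
c=np.load("c.npy",allow_pickle=True).item()
o=np.array([.5604,.2368])
A=Rt(-6).as_matrix()[:2,:2]
f=lambda u,v,z:(wplane(c,u,v,z).round(4),((wplane(c,u,v,z)[:2]-o)@A*1000).round(1))
for n,u,v,z in[("tray",263,70,.022),("tray",376,70,.022),("div",264,153,.022),("div",374,153,.022),("rim",250,206,.19),("rim",376,206,.19)]: print(n,*f(u,v,z))
E
```

```text
tray [0.416  0.1978 0.022 ] [139.5 -53.9]
tray [0.4286 0.3208 0.022 ] [139.9  69.7]
div [0.5089 0.1879 0.022 ] [ 46.1 -54. ]
div [0.5216 0.3099 0.022 ] [46.2 68.7]
rim [0.5319 0.1974 0.19  ] [ 24.2 -42.2]
rim [0.5411 0.2831 0.19  ] [24.1 44. ]
```

Request:
move_arm:
  targets:
    - [[0,-2.5,7,15,0,0,0],[0,-2.5,7,40,0,0,0],[0,-2.5,7,65,0,0,0],[0,-2.5,7,90,0,0,0],[0,-2.5,7,112,0,0,0],[0,-2.5,7,128,0,0,0],[0,-2.5,7,140,0,0,0],[0,-2.5,7,147,0,0,0],[0,-2.5,7,149,0,0,0],[0,-2.5,7,149,0,0,0]]

```text
clock: 8.5
tool_pos: [0.5639, 0.2445, 0.1417]
eef_rot: [0.052, 0.999, 0.0, 0.0]
contact_force: [-0.1, -0.2, -1.9]
opening: 0.158
finger_force: 24.9
```

Request:
move_arm:
  targets:
    - [[0,0,0,2,0,0,0],[0,0,0,3,0,0,0],[0,0,0,4,0,0,0],[0,0,0,4,0,0,0]]

```text
clock: 9.0
tool_pos: [0.5636, 0.2443, 0.1372]
eef_rot: [0.052, 0.999, 0.0, -0.0]
contact_force: [0.4, 0.1, -1.5]
opening: 0.156
finger_force: 24.9
```

Request:
move_arm:
  targets:
    - [[0,0,0,1,0,0,0],[0,0,0,2,0,0,0],[0,0,0,3,0,0,0],[0,0,0,3,0,0,0]]

```text
clock: 9.5
tool_pos: [0.5645, 0.2436, 0.1368]
eef_rot: [0.053, 0.999, -0.0, 0.001]
contact_force: [-2.2, -4.8, 15.2]
opening: 0.155
finger_force: 25.0
```

Request:
move_arm:
  targets:
    - [[0,0,0,-2,0,0,0],[0,0,0,-2,0,0,0],[1,0,0,-2,0,0,0],[1,0,0,-2,0,0,0],[1,0,0,-2,0,0,0],[1,0,0,-2,0,0,0],[1,0,0,-2,0,0,0],[1,0,0,-25,0,0,0],[1,0,0,-65,0,0,0],[1,0,0,-115,0,0,0]]

```text
clock: 10.75
tool_pos: [0.5629, 0.244, 0.2496]
eef_rot: [0.052, 0.999, -0.001, -0.001]
contact_force: [1.0, 0.7, 0.1]
opening: 1.001
finger_force: 0.0
```

```bash
python3 - <<'E'
from h import *
st();c=r.camera_info("wrist");im=r.snapshot("wrist")[:,:,::-1].copy();np.save("c.npy",c,allow_pickle=True);cv2.imwrite("pics/w3.png",crop(im,200,60,460,345,2.1))
E
```

```text
10.75 [0.5629 0.244  0.2496] [[-0.995, 0.104, -0.002], [0.104, 0.995, -0.001], [0.002, -0.001, -1.0]] [1.  0.7 0.1] 1.001 0.0
```

View pics/w3.png

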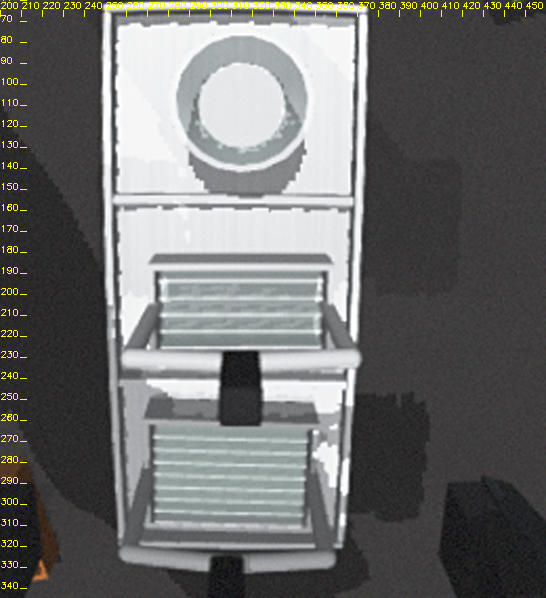

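```bash
python3 - <<'E'
from h import *
c=np.load("c.npy",allow_pickle=True).item()
L,R=wplane(c,258,324,.114),wplane(c,358.5,327,.114)
d=R-L;print(L,R,np.degrees(np.arctan2(-d[0],d[1])),np.linalg.norm(d),(L+R)/2)
k=[wplane(c,u,325,.122) for u in(301,316.5)];print(k,(k[0]+k[1])/2)
m=(L+R)/2
delta((m[0],m[1],.137),Rt(-6))
E
```

```text
[0.64720103 0.18684261 0.114     ] [0.65934357 0.27482367 0.114     ] -7.8579267423504335 0.08881502457763255 [0.6532723  0.23083314 0.114     ]
[array([0.64676954, 0.22547082, 0.122     ]), array([0.64811589, 0.23860794, 0.122     ])] [0.64744272 0.23203938 0.122     ]
delta [-86.7  -6.7 120.9] [ 0.4  0.5 -0. ]
```

Request:
move_arm:
  targets:
    - [[1,-45,-3,0,0,0,1],[1,-86,-6.5,15,0,0,2],[1,-86,-6.5,50,0,0,2],[1,-86,-6.5,85,0,0,2],[1,-86,-6.5,110,0,0,2],[1,-86,-6.5,120,0,0,2],[1,-86,-6.5,120,0,0,2],[0,-86,-6.5,120,0,0,2],[0,-86,-6.5,120,0,0,2],[0,-86,-6.5,120,0,0,2]]

```text
clock: 12.05
tool_pos: [0.6488, 0.229, 0.13]
eef_rot: [0.07, 0.998, 0.0, 0.001]
contact_force: [0.5, 0.2, 0.3]
opening: 0.688
finger_force: 0.0
```

Request:
move_arm:
  targets:
    - [[0,0,0,0,0,0,0],[0,0,0,0,0,0,0],[0,0,0,0,0,0,0],[0,0,0,0,0,0,0],[0,0,0,0,0,0,0],[0,0,0,0,0,0,0],[0,0,0,0,0,0,0]]
  newtons: 30

```text
clock: 12.92
tool_pos: [0.6485, 0.2291, 0.1292]
eef_rot: [0.07, 0.998, 0.0, 0.0]
contact_force: [0.1, 0.8, -0.5]
opening: 0.156
finger_force: 30.0
```

Request:
move_arm:
  targets:
    - [[0,0,0,-6,0,0,0],[0,0,0,-20,0,0,0],[0,0,0,-45,0,0,0],[0,0,0,-80,0,0,0],[0,0,0,-115,0,0,0],[0,0,0,-150,0,0,0],[0,0,0,-178,0,0,0],[0,5,-10,-190,0,0,0],[0,25,-40,-190,0,0,-1],[0,55,-80,-190,0,0,-2]]

```text
clock: 14.18
tool_pos: [0.5815, 0.1561, 0.3186]
eef_rot: [0.052, 0.999, -0.0, -0.0]
contact_force: [0.1, -1.4, -2.9]
opening: 0.157
finger_force: 30.0
```

Request:
move_arm:
  targets:
    - [[0,33,-45,0,0,0,-1],[0,66,-90,0,0,0,-2],[0,99,-130,0,0,0,-3],[0,130,-170,0,0,0,-4],[0,150,-200,0,0,0,-5],[0,165,-223,0,0,0,-5],[0,170,-231,0,0,0,-5],[0,170,-231,0,0,0,-5]]

```text
clock: 15.18
tool_pos: [0.3895, -0.0548, 0.3193]
eef_rot: [0.009, 1.0, 0.0, 0.0]
contact_force: [0.4, -0.5, -3.5]
opening: 0.159
finger_force: 30.0
```

```bash
python3 - <<'E'
from h import *
st();delta((.375,-.191,.316),Rt(-.7))
E
```

```text
15.18 [ 0.3895 -0.0548  0.3193] [[-1.0, 0.018, 0.0], [0.018, 1.0, 0.0], [-0.0, 0.0, -1.0]] [ 0.4 -0.5 -3.5] 0.159 30.0
delta [  12.  -136.4    3.3] [ 0.   0.  -0.3]
```

Request:
move_arm:
  targets:
    - [[0,6,-35,0,0,0,0],[0,12,-80,0,0,0,0],[0,12,-120,0,0,0,0],[0,12,-136,0,0,0,0],[0,12,-136,25,0,0,0],[0,12,-136,50,0,0,0],[0,12,-136,68,0,0,0],[0,12,-136,73,0,0,0],[0,12,-136,73,0,0,0],[0,12,-136,73,0,0,0]]

```text
clock: 16.42
tool_pos: [0.3762, -0.1905, 0.2468]
eef_rot: [0.008, 1.0, -0.0, 0.001]
contact_force: [-0.3, -0.7, -3.4]
opening: 0.158
finger_force: 30.0
```

```bash
python3 - <<'E'
from h import *
st();c=r.camera_info("wrist");im=r.snapshot("wrist")[:,:,::-1].copy();np.save("c.npy",c,allow_pickle=True);o=np.zeros((600,800,3),np.uint8)
a=crop(im,200,130,440,380,1.65);o[:a.shape[0],:a.shape[1]]=a
a=crop(r.snapshot("side")[:,:,::-1].copy(),250,200,390,350,2.8);o[:a.shape[0],400:400+a.shape[1]]=a[:,:400];cv2.imwrite("pics/w4.png",o)
E
```

```text
16.43 [ 0.3762 -0.1905  0.2468] [[-1.0, 0.017, 0.002], [0.017, 1.0, -0.0], [-0.002, -0.0, -1.0]] [-0.3 -0.7 -3.4] 0.158 30.0
```

View pics/w4.png

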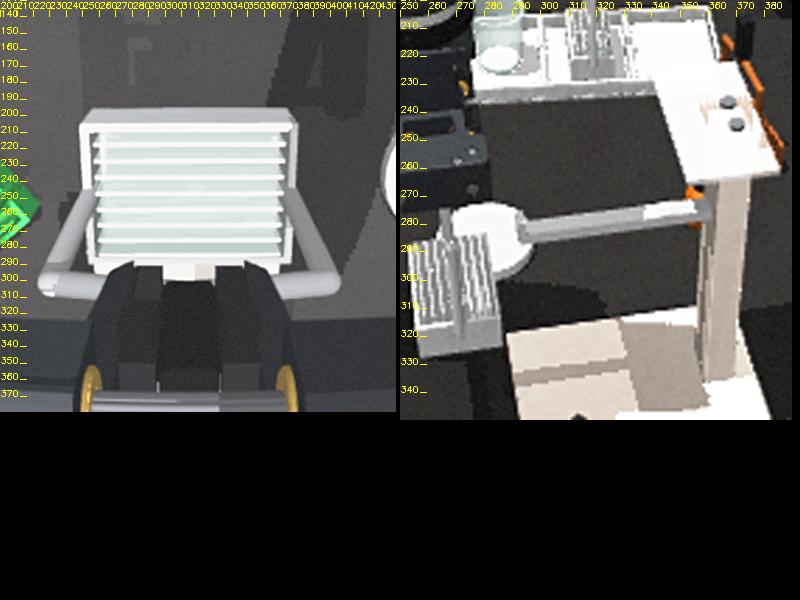

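Request:
move_arm:
  targets:
    - [[0,-10,0,0,0,0,0],[0,-30,0,0,0,0,0],[0,-55,0,0,0,0,0],[0,-80,0,0,0,0,0],[0,-100,0,0,0,0,0],[0,-112,0,0,0,0,0],[0,-116,0,0,0,0,0],[0,-116,0,10,0,0,0],[0,-116,0,20,0,0,0],[0,-116,0,25,0,0,0]]

```text
clock: 17.77
tool_pos: [0.4902, -0.1924, 0.2202]
eef_rot: [0.009, 1.0, 0.0, -0.001]
contact_force: [0.2, -0.1, -2.8]
opening: 0.155
finger_force: 30.0
```

Request:
move_arm:
  targets:
    - [[0,0,0,1,0,0,0],[0,0,0,2,0,0,0],[0,0,0,3,0,0,0],[0,0,0,3,0,0,0]]

```text
clock: 18.27
tool_pos: [0.4915, -0.1925, 0.2183]
eef_rot: [0.009, 1.0, 0.0, 0.0]
contact_force: [-0.5, 0.6, -3.8]
opening: 0.153
finger_force: 30.0
```

Request:
move_arm:
  targets:
    - [[0,0,0,1,0,0,0],[0,0,0,2,0,0,0],[0,0,0,3,0,0,0],[0,0,0,3,0,0,0]]

```text
clock: 18.77
tool_pos: [0.4914, -0.1925, 0.2151]
eef_rot: [0.009, 1.0, 0.0, -0.0]
contact_force: [0.4, -0.1, -3.5]
opening: 0.157
finger_force: 30.0
```

Request:
move_arm:
  targets:
    - [[0,0,0,1,0,0,0],[0,0,0,2,0,0,0],[0,0,0,2,0,0,0]]

```text
clock: 19.15
tool_pos: [0.4916, -0.1925, 0.2144]
eef_rot: [0.009, 1.0, -0.0, 0.001]
contact_force: [-2.0, 1.1, 8.7]
opening: 0.153
finger_force: 30.0
```

Request:
move_arm:
  targets:
    - [[0,0,0,-1.5,0,0,0],[0,0,0,-1.5,0,0,0],[0.5,0,0,-1.5,0,0,0],[0.5,0,0,-1.5,0,0,0],[0.5,0,0,-1.5,0,0,0],[0.5,0,0,-1.5,0,0,0],[0.5,0,0,-20,0,0,0],[0.5,0,0,-55,0,0,0],[0.5,20,0,-100,0,0,0],[0.5,60,0,-110,0,0,0]]

```text
clock: 20.4
tool_pos: [0.4335, -0.1918, 0.3257]
eef_rot: [0.008, 1.0, -0.001, 0.003]
contact_force: [0.3, -0.9, -0.0]
opening: 0.501
finger_force: 0.0
```

```bash
python3 - <<'E'
from h import *
st();c=r.camera_info("wrist");im=r.snapshot("wrist")[:,:,::-1].copy();o=np.zeros((600,800,3),np.uint8)
a=crop(im,200,130,440,380,1.65);o[:a.shape[0],:a.shape[1]]=a
a=crop(r.snapshot("side")[:,:,::-1].copy(),250,200,390,350,2.8);o[:a.shape[0],400:400+a.shape[1]]=a[:,:400];cv2.imwrite("pics/w5.png",o)
# candidate: behind the knob, tilted
delta((.44,-.191,.30),Rt(-.7,45))
delta((.44,-.191,.30),Rt(-.7,0))
E
```

```text
20.4 [ 0.4335 -0.1918  0.3257] [[-1.0, 0.016, 0.007], [0.016, 1.0, -0.002], [-0.007, -0.002, -1.0]] [ 0.3 -0.9 -0. ] 0.501 0.0
delta [-12.    1.4  24.5] [ -0.2 -45.1  -0.4]
delta [-12.    1.4  24.5] [-0.1 -0.1 -0.4]
```

View pics/w5.png

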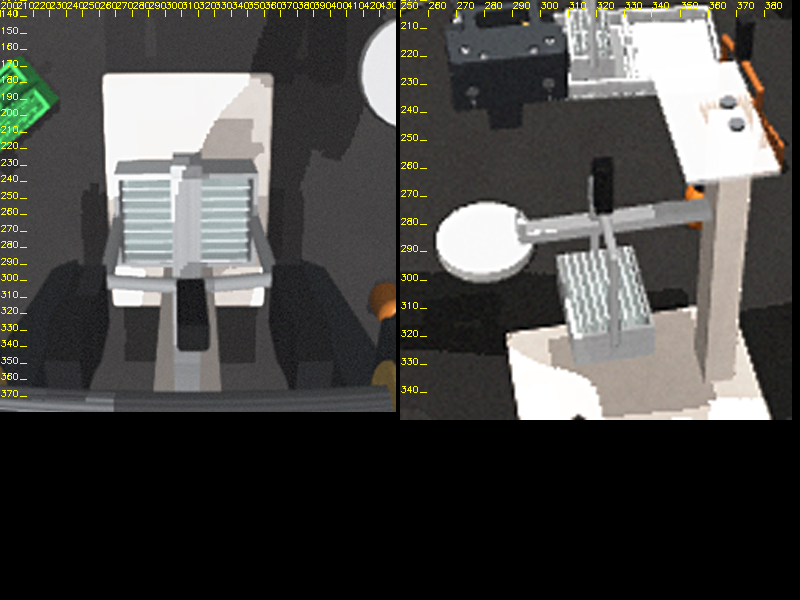

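Request:
move_arm:
  targets:
    - [[0,-6,1,25,0,-10,0],[0,-6,1,25,0,-20,0],[0,-6,1,25,0,-30,0],[0,-6,1,25,0,-40,0],[0,-6,1,25,0,-45,0],[0,-6,1,25,0,-45,0],[0,-6,1,25,0,-45,0],[0,-6,1,25,0,-45,0]]

```text
clock: 21.5
tool_pos: [0.4352, -0.2178, 0.3619]
eef_rot: [-0.001, 0.937, 0.018, 0.35]
contact_force: [0.5, -0.7, -0.5]
opening: 0.006
finger_force: 0.0
```

```bash
python3 - <<'E'
from h import *
st();delta((.455,-.1915,.213),Rt(-.7,45))
E
```

```text
21.5 [ 0.4352 -0.2178  0.3619] [[-0.755, -0.015, 0.656], [0.01, 0.999, 0.035], [-0.656, 0.033, -0.754]] [ 0.5 -0.7 -0.5] 0.006 0.0
delta [ 82.9  21.1 126.2] [ 2.4 -4.  -0.2]
```

```bash
python3 - <<'E'
from h import *
s=r.get_state();print(s["q"].round(3),s["qd"].round(3))
E
```

```text
[ 1.478  0.369 -1.113  2.302 -0.587  0.044  2.654] [-0.027 -0.011 -0.01   0.002 -0.001 -0.001 -0.001]
```

```bash
cat > kin.py <<'E'
import numpy as np,itertools
from scipy.optimize import least_squares
from scipy.spatial.transform import Rotation as Ro
Q=np.array([[-1.12722995,.68994758,-.19452425,1.56633899,.1573411,.90248487,-.21510253]])
def fk(p,q,sg):
    # p: b0, q7off, h,a,ea,b,eb,L,ew
    b0,o7,h,a,e,b,w,L=p
    R=Ro.from_euler('z',b0);X=np.array([0,0,h])
    R=R*Ro.from_euler('z',sg[0]*q[0])*Ro.from_euler('y',q[1])*Ro.from_euler('z',sg[1]*q[2])
    X=X+R.apply([e,0,a]);R=R*Ro.from_euler('y',q[3])
    X=X+R.apply([-e,0,b]);R=R*Ro.from_euler('z',sg[2]*q[4])*Ro.from_euler('y',q[5])
    X=X+R.apply([w,0,L]);R=R*Ro.from_euler('z',sg[3]*q[6]+o7)
    return X,R
E
python3 - <<'E'
from kin import *
from h import r
s=r.get_state()
D=[(Q[0],np.array([.24879854,.57266733,.23793435]),Ro.from_quat([.203396577,.979096031,-8.85e-4,-1.04e-4])),(s["q"],s["tool_pos"],Ro.from_quat(s["eef_rot"]))]
res=[]
for sg in itertools.product([1,-1],repeat=4):
  for b0 in(0,1.57,3.14,-1.57):
   for o7 in(0,1.57,3.14,-1.57):
    f=lambda p:np.concatenate([np.r_[(fk(p,q,sg)[0]-x),(R.inv()*fk(p,q,sg)[1]).as_rotvec()*.5] for q,x,R in D]+[1e-3*np.array([p[4],p[6]])])
    o=least_squares(f,[b0,o7,.35,.4,0,.4,0,.3]);res.append((o.cost,sg,o.x))
res.sort(key=lambda t:t[0])
for t in res[:5]:print(t[0],t[1],t[2].round(4))
E
```

```text
2.98269673918134e-08 (-1, -1, -1, -1) [-0.      1.5708 -0.0561  0.6854  0.1662  0.1717  0.1789  0.1531]
2.982696739181347e-08 (-1, -1, -1, -1) [-0.      1.5708 -0.0561  0.6854  0.1662  0.1717  0.1789  0.1531]
2.982696739181356e-08 (-1, -1, -1, -1) [-0.      1.5708 -0.0561  0.6854  0.1662  0.1717  0.1789  0.1531]
2.9826967391813585e-08 (-1, -1, -1, -1) [-0.      1.5708 -0.0561  0.6854  0.1662  0.1717  0.1789  0.1531]
2.9826967391813604e-08 (-1, -1, -1, -1) [-0.      1.5708 -0.0561  0.6854  0.1662  0.1717  0.1789  0.1531]
```

```bash
python3 - <<'E'
from h import *
s=r.get_state();np.savez("d0.npz",q=s["q"],x=s["tool_pos"],R=s["eef_rot"])
E
```

Request:
move_arm:
  targets:
    - [[0,0,10,0,0,10,0],[0,0,20,0,0,20,0],[0,0,30,0,0,30,0],[0,0,30,0,0,30,0]]

```text
clock: 22.0
tool_pos: [0.4335, -0.1863, 0.3635]
eef_rot: [-0.008, 0.993, 0.018, 0.114]
contact_force: [0.8, -0.3, -0.6]
opening: 0.009
finger_force: 0.0
```

```bash
python3 - <<'E'
from h import *
st();s=r.get_state();print(s["q"].round(3));np.savez("d1.npz",q=s["q"],x=s["tool_pos"],R=s["eef_rot"])
E
```

```text
22.0 [ 0.4335 -0.1863  0.3635] [[-0.974, -0.019, 0.226], [-0.011, 0.999, 0.038], [-0.226, 0.035, -0.973]] [ 0.8 -0.3 -0.6] 0.009 0.0
[ 0.567  0.252 -0.226  1.982 -0.089  0.715  2.001]
```

Request:
move_arm:
  targets:
    - [[0,-40,0,0,0,0,-10],[0,-40,0,0,0,0,-20],[0,-40,0,0,0,0,-30],[0,-40,0,0,0,0,-40],[0,-40,0,0,0,0,-40]]

```text
clock: 22.62
tool_pos: [0.4743, -0.1856, 0.3726]
eef_rot: [-0.347, 0.93, -0.021, 0.117]
contact_force: [0.7, 0.4, -0.6]
opening: 0.005
finger_force: 0.0
```

```bash
python3 - <<'E'
from h import *
from kin import *
st();s=r.get_state();print(s["q"].round(3));np.savez("d2.npz",q=s["q"],x=s["tool_pos"],R=s["eef_rot"])
sg=(-1,)*4
D=[(Q[0],np.array([.24879854,.57266733,.23793435]))]+[(d["q"],d["x"]) for d in map(np.load,("d0.npz","d1.npz","d2.npz"))]
f=lambda v:np.concatenate([fk(np.r_[0,1.5708,v],q,sg)[0]-x for q,x in D])
o=least_squares(f,[.35,.4,0,.4,0,.3]);print(o.x.round(4),np.abs(o.fun).max());np.save("kp.npy",np.r_[0,np.pi/2,o.x])
E
```

```text
22.62 [ 0.4743 -0.1856  0.3726] [[-0.732, -0.64, 0.233], [-0.65, 0.758, 0.041], [-0.203, -0.121, -0.972]] [ 0.7  0.4 -0.6] 0.005 0.0
[ 0.654  0.307 -0.401  1.879  0.019  0.763  2.555]
[0.0877 0.5725 0.1127 0.2344 0.073  0.1722] 0.026323355657870723
```

```bash
cat > kin2.py <<'E'
from kin import *
def fk2(v,q):
    h,s,a,e,b,f,L,w,y1,y2,y3=v;q=np.array(q)
    z=lambda t:Ro.from_euler('z',-t);y=lambda t:Ro.from_euler('y',t)
    R=z(q[0]);X=R.apply([s,0,h]);R=R*y(q[1])*z(q[2]);X=X+R.apply([e,y1,a]);R=R*y(q[3])
    X=X+R.apply([f,y2,b]);R=R*z(q[4])*y(q[5]);X=X+R.apply([w,y3,L])
    return X,R*z(q[6]-np.pi/2)
E
python3 - <<'E'
from kin2 import *
D=[(Q[0],np.array([.24879854,.57266733,.23793435]))]+[(d["q"],d["x"]) for d in map(np.load,("d0.npz","d1.npz","d2.npz"))]
N="h s a e b f L w y1 y2 y3".split();v0=np.array([.3,0,.4,0,.4,0,.25]+[0]*4)
for free in["haebfL","haebL","haebfLw","hsabL","hsaebfLw","habL","habfL","habLw","habLy","haebLy","haebfLy"]:
    idx=[i for i,n in enumerate(N) if n in free or ('y' in free and n[0]=='y')]
    def full(p):
        v=v0.copy();v[idx]=p;
        if 'e' in free and 'f' not in free: v[5]=-v[3]
        return v
    o=least_squares(lambda p:np.concatenate([fk2(full(p),q)[0]-x for q,x in D]),v0[idx])
    print(free,full(o.x).round(4),np.abs(o.fun).max().round(5))
E
```

```text
haebfL [ 0.179   0.      0.5646  0.0153  0.2719 -0.0776  0.2571  0.      0.
  0.      0.    ] 0.03172
haebL [ 0.1885  0.      0.5531  0.0537  0.2584 -0.0537  0.2325  0.      0.
  0.      0.    ] 0.03606
haebfLw [ 0.0866  0.      0.572   0.1162  0.2331 -0.1122  0.1696  0.0742  0.
  0.      0.    ] 0.02612
hsabL [0.3017 0.045  0.5579 0.     0.2917 0.     0.3127 0.     0.     0.
 0.    ] 0.0331
hsaebfLw [ 0.2675  0.1228  0.578   0.099   0.267  -0.0269  0.2683  0.1665  0.
  0.      0.    ] 0.01937
habL [0.2341 0.     0.6349 0.     0.3088 0.     0.3033 0.     0.     0.
 0.    ] 0.03956
habfL [ 0.1815  0.      0.5761  0.      0.2806 -0.078   0.2708  0.      0.
  0.      0.    ] 0.0334
habLw [0.2316 0.     0.6403 0.     0.3104 0.     0.3042 0.0036 0.     0.
 0.    ] 0.03996
habLy [ 0.3443  0.      0.5745  0.      0.3291  0.      0.3403  0.     -0.2245
  0.2123 -0.0315] 0.00519
haebLy [ 0.3857  0.      0.5802 -0.0329  0.3902  0.0329  0.3361  0.     -1.4636
  1.399   0.0167] 0.00445
haebfLy [ 0.3728  0.      0.5742  0.0035  0.3483  0.0274  0.3347  0.      0.446
 -0.4765 -0.017 ] 0.00289
```

```bash
cat > sim.py <<'E'
from kin2 import *
V=np.array([.3728,0,.5742,.0035,.3483,.0274,.3347,0,0,-.0305,-.017])
try: V=np.load("V.npy")
except Exception: pass
lo=np.array([-3.01,-.46,-1.47,.13,-1,.04,-2.66]);hi=np.array([3.01,2.08,1.51,2.56,4.14,2.09,2.66])
def ik(q,x,R,reg=.01):
    f=lambda p:np.r_[(fk2(V,p)[0]-x)*10,(R.inv()*fk2(V,p)[1]).as_rotvec()*3,reg*(p-q)]
    o=least_squares(f,np.clip(q,lo+1e-3,hi-1e-3),bounds=(lo,hi));e=o.fun;return o.x,np.linalg.norm(e[:3])*100,np.degrees(np.linalg.norm(e[3:6])/3)
def TR(tf,tl,yaw=-.7): # tilt: tips toward +x by tf deg, toward -y by tl deg
    a=np.hypot(tf,tl);ax=np.array([-tl,-tf,0.])/(a or 1)
    return Ro.from_euler('z',yaw,degrees=True)*Ro.from_rotvec(np.radians(a)*ax)*Ro.from_quat([0,1,0,0])
E
python3 - <<'E'
from sim import *
d=np.load("d2.npz");q0=d["q"]
print(TR(30,0).as_matrix()[:,2],TR(0,30).as_matrix()[:,2])
for x in[(.42,-.19,.35),(.42,-.19,.28),(.52,-.19,.3)]:
  q=q0
  W=[(0,0),(0,10),(0,20),(0,30),(10,35),(20,40),(30,40),(38,35),(42,30),(45,20),(45,10),(45,0)]
  for w in W:
    q,ep,eo=ik(q,np.array(x),TR(*w));print(x,w,q.round(2),round(ep,1),round(eo,1))
E
```

```text
[ 0.49996268 -0.0061085  -0.8660254 ] [-0.0061085  -0.49996268 -0.8660254 ]
(0.42, -0.19, 0.35) (0, 0) [ 0.45  0.34 -0.17  1.87  0.07  0.94  1.8 ] 0.0 0.0
(0.42, -0.19, 0.35) (0, 10) [ 0.28  0.32 -0.12  1.94  0.27  0.88  1.56] 0.0 0.0
(0.42, -0.19, 0.35) (0, 20) [ 0.11  0.32 -0.06  2.    0.49  0.87  1.29] 0.0 0.0
(0.42, -0.19, 0.35) (0, 30) [-0.05  0.35 -0.    2.06  0.69  0.9   1.02] 0.0 0.0
(0.42, -0.19, 0.35) (10, 35) [-0.14  0.32  0.04  2.24  1.    0.75  0.64] 0.0 0.0
(0.42, -0.19, 0.35) (20, 40) [-0.17  0.34  0.    2.41  1.43  0.75  0.11] 0.0 0.0
(0.42, -0.19, 0.35) (30, 40) [-0.58  0.45  0.69  2.56  2.24  0.51 -0.64] 0.2 0.0
(0.42, -0.19, 0.35) (38, 35) [-0.7   0.77  1.51  2.56  3.93  0.68 -2.12] 6.0 1.3
(0.42, -0.19, 0.35) (42, 30) [-0.61  0.72  1.51  2.56  4.04  0.79 -2.14] 11.5 2.5
(0.42, -0.19, 0.35) (45, 20) [-0.39  0.57  1.35  2.56  4.14  0.88 -2.09] 9.4 2.0
(0.42, -0.19, 0.35) (45, 10) [-0.04  0.4   0.9   2.55  4.14  0.78 -2.  ] 0.0 0.0
(0.42, -0.19, 0.35) (45, 0) [ 0.95  0.28 -0.32  2.46  4.14  0.43 -1.99] 0.1 0.0
(0.42, -0.19, 0.28) (0, 0) [ 0.38  0.43 -0.08  1.97  0.05
[... 1152 characters left out ...]
) (0, 30) [-0.2   0.57  0.25  1.86  0.56  0.8   1.16] 0.0 0.0
(0.52, -0.19, 0.3) (10, 35) [-0.38  0.58  0.46  2.04  0.79  0.54  0.86] 0.0 0.0
(0.52, -0.19, 0.3) (20, 40) [-0.41  0.59  0.45  2.22  1.47  0.47  0.1 ] 0.0 0.0
(0.52, -0.19, 0.3) (30, 40) [-0.24  0.57  0.21  2.37  1.99  0.68 -0.46] 0.0 0.0
(0.52, -0.19, 0.3) (38, 35) [-0.05  0.57  0.04  2.48  2.32  0.82 -0.76] 0.0 0.0
(0.52, -0.19, 0.3) (42, 30) [ 0.09  0.56 -0.05  2.53  2.51  0.87 -0.88] 0.0 0.0
(0.52, -0.19, 0.3) (45, 20) [ 0.35  0.53 -0.18  2.53  2.8   0.79 -1.  ] 0.0 0.0
(0.52, -0.19, 0.3) (45, 10) [ 0.62  0.5  -0.35  2.46  3.04  0.59 -1.09] 0.0 0.0
(0.52, -0.19, 0.3) (45, 0) [ 0.94  0.53 -0.62  2.38  3.25  0.4  -1.19] 0.0 0.0
```

```bash
python3 - <<'E'
from sim import *
d=np.load("d2.npz");q0=d["q"]
for x in[(.55,-.19,.38),(.52,-.19,.38),(.50,-.15,.36)]:
  q=q0
  W=[(0,0),(0,10),(0,20),(0,30),(10,35),(20,40),(30,40),(38,35),(42,30),(45,20),(45,10),(42,0)]
  for w in W: q,ep,eo=ik(q,np.array(x),TR(*w));print(x,w,q.round(2),round(ep,1),round(eo,1))
  for P,t in[((.5,-.19,.36),42),((.48,-.19,.32),42),((.465,-.19,.28),40),((.46,-.191,.25),40),((.46,-.191,.213),40),((.48,-.191,.211),40),((.50,-.191,.211),40),((.52,-.191,.211),40),((.545,-.191,.211),40)]:
    q,ep,eo=ik(q,np.array(P),TR(t,0));print(P,t,q.round(2),round(ep,1),round(eo,1))
E
```

```text
(0.55, -0.19, 0.38) (0, 0) [ 0.35  0.48 -0.16  1.5   0.08  1.17  1.73] 0.0 0.0
(0.55, -0.19, 0.38) (0, 10) [ 0.21  0.47 -0.1   1.56  0.24  1.11  1.58] 0.0 0.0
(0.55, -0.19, 0.38) (0, 20) [ 0.07  0.47 -0.03  1.62  0.41  1.08  1.4 ] 0.0 0.0
(0.55, -0.19, 0.38) (0, 30) [-0.06  0.49  0.04  1.68  0.58  1.08  1.22] 0.0 0.0
(0.55, -0.19, 0.38) (10, 35) [-0.16  0.44  0.1   1.86  0.79  0.87  0.96] 0.0 0.0
(0.55, -0.19, 0.38) (20, 40) [-0.25  0.43  0.18  2.04  1.14  0.73  0.55] 0.0 0.0
(0.55, -0.19, 0.38) (30, 40) [-0.22  0.41  0.14  2.2   1.56  0.67  0.08] 0.0 0.0
(0.55, -0.19, 0.38) (38, 35) [-0.06  0.38  0.02  2.31  1.95  0.64 -0.28] 0.0 0.0
(0.55, -0.19, 0.38) (42, 30) [ 0.09  0.36 -0.07  2.35  2.18  0.6  -0.47] 0.0 0.0
(0.55, -0.19, 0.38) (45, 20) [ 0.4   0.33 -0.26  2.34  2.5   0.45 -0.68] 0.0 0.0
(0.55, -0.19, 0.38) (45, 10) [ 0.75  0.33 -0.54  2.28  2.71  0.26 -0.8 ] 0.0 0.0
(0.55, -0.19, 0.38) (42, 0) [ 1.04  0.38 -0.8   2.19  2.31  0.04 -0.37] 0.0 0.0
(0.5, -0.19, 0.36) 42 [ 1.25  0.43 -1.03  2.32  2.41  0.16 -0.42] 0.0 0.0
(0.48, -0.19, 0.32) 42 [ 1.26  0.55 -1.09  2.42  2.49  0.35 
[... 3143 characters left out ...]
-1.04] 0.0 0.0
(0.5, -0.19, 0.36) 42 [ 1.17  0.39 -0.87  2.29  3.01  0.1  -1.01] 0.0 0.0
(0.48, -0.19, 0.32) 42 [ 1.13  0.47 -0.83  2.4   3.03  0.27 -0.98] 0.0 0.0
(0.465, -0.19, 0.28) 40 [ 1.06  0.55 -0.74  2.46  3.02  0.38 -0.94] 0.0 0.0
(0.46, -0.191, 0.25) 40 [ 1.02  0.63 -0.7   2.51  3.03  0.51 -0.92] 0.0 0.0
(0.46, -0.191, 0.213) 40 [ 0.97  0.75 -0.65  2.55  3.04  0.67 -0.88] 0.0 0.0
(0.48, -0.191, 0.211) 40 [ 0.94  0.75 -0.65  2.5   3.02  0.63 -0.88] 0.0 0.0
(0.5, -0.191, 0.211) 40 [ 0.92  0.75 -0.64  2.46  3.    0.59 -0.88] 0.0 0.0
(0.52, -0.191, 0.211) 40 [ 0.89  0.75 -0.63  2.41  2.97  0.55 -0.88] 0.0 0.0
(0.545, -0.191, 0.211) 40 [ 0.86  0.75 -0.62  2.35  2.95  0.51 -0.87] 0.0 0.0
```

```bash
cat >> h.py <<'E'
def dl(W):
    from sim import TR
    s=r.get_state();p,q=s["tool_pos"],Ro.from_quat(s["eef_rot"])
    for P,t in W:
        print(P,t,(q.inv().apply(np.array(P)-p)*1000).round(0).astype(int).tolist()+(q.inv()*TR(*t)).as_rotvec(degrees=True).round(1).tolist())
E
python3 - <<'E'
from h import *
P=(.52,-.17,.37)
dl([(P,(0,0)),(P,(0,10)),(P,(0,20)),(P,(0,30)),(P,(10,35))])
E
```

```text
(0.52, -0.17, 0.37) (0, 0) [-43, -17, 14, -2.4, 13.8, 41.4]
(0.52, -0.17, 0.37) (0, 10) [-43, -17, 14, 7.1, 17.3, 40.1]
(0.52, -0.17, 0.37) (0, 20) [-43, -17, 14, 16.6, 20.8, 38.5]
(0.52, -0.17, 0.37) (0, 30) [-43, -17, 14, 26.1, 24.2, 36.8]
(0.52, -0.17, 0.37) (10, 35) [-43, -17, 14, 34.3, 16.3, 35.8]
```

Request:
move_arm:
  targets:
    - [[0,-43,-17,14,-2.4,13.8,41.4],[0,-43,-17,14,-2.4,13.8,41.4],[0,-43,-17,14,-2.4,13.8,41.4],[0,-43,-17,14,-2.4,13.8,41.4],[0,-43,-17,14,7,17.3,40],[0,-43,-17,14,16.6,20.8,38.5],[0,-43,-17,14,26,24.2,36.8],[0,-43,-17,14,26,24.2,36.8],[0,-43,-17,14,26,24.2,36.8]]

```text
clock: 23.75
tool_pos: [0.519, -0.1729, 0.3705]
eef_rot: [0.009, 0.966, -0.257, -0.002]
contact_force: [0.4, -0.4, -0.1]
opening: 0.003
finger_force: 0.0
```

```bash
python3 - <<'E'
from h import *
from sim import *
s=r.get_state();print(s["tool_pos"],s["q"].round(2),Ro.from_quat(s["eef_rot"]).as_matrix()[:,2]);np.savez("d3.npz",q=s["q"],x=s["tool_pos"])
print("model err",fk2(V,s["q"])[0]-s["tool_pos"])
P=(.52,-.17,.37);q=s["q"]
W=[(P,(5,33)),(P,(12,36)),(P,(20,39)),(P,(28,40)),(P,(36,37)),(P,(41,31)),(P,(44,23)),((.51,-.18,.36),(45,15)),((.5,-.185,.35),(45,7)),((.49,-.19,.34),(44,0))]
for w in W:
    q,a,b=ik(q,np.array(w[0]),TR(*w[1]));print(q.round(2),round(a,1),round(b,1))
dl(W)
E
```

```text
[ 0.51902241 -0.17294831  0.37049192] [-0.11  0.44  0.07  1.76  0.57  1.05  1.19] [-0.00762564 -0.49696192 -0.86773884]
model err [-0.00156185 -0.0034599   0.01028469]
[-0.18  0.44  0.1   1.86  0.69  0.94  1.02] 0.0 0.0
[-0.26  0.41  0.16  1.99  0.87  0.81  0.81] 0.0 0.0
[-0.33  0.41  0.22  2.13  1.15  0.7   0.47] 0.0 0.0
[-0.32  0.4   0.2   2.26  1.51  0.67  0.07] 0.0 0.0
[-0.2   0.39  0.09  2.37  1.88  0.69 -0.31] 0.0 0.0
[-0.03  0.36 -0.01  2.43  2.17  0.66 -0.54] 0.0 0.0
[ 0.21  0.32 -0.14  2.44  2.45  0.56 -0.73] 0.0 0.0
[ 0.54  0.33 -0.35  2.44  2.78  0.47 -0.92] 0.0 0.0
[ 0.89  0.37 -0.61  2.41  3.01  0.36 -1.05] 0.0 0.0
[ 1.15  0.44 -0.84  2.37  3.13  0.24 -1.09] 0.0 0.0
(0.52, -0.17, 0.37) (5, 33) [-1, 3, -1, 3.2, -4.9, 0.9]
(0.52, -0.17, 0.37) (12, 36) [-1, 3, -1, 6.3, -11.5, 2.7]
(0.52, -0.17, 0.37) (20, 39) [-1, 3, -1, 9.4, -19.1, 4.7]
(0.52, -0.17, 0.37) (28, 40) [-1, 3, -1, 10.7, -26.7, 6.7]
(0.52, -0.17, 0.37) (36, 37) [-1, 3, -1, 8.1, -34.3, 8.8]
(0.52, -0.17, 0.37) (41, 31) [-1, 3, -1, 2.3, -39.2, 10.1]
(0.52, -0.17, 0.37) (44, 23) [-1, 3, -1, -5.5, -42.3, 10.9]
(0.51, -0.18, 0.36) (45, 15) [9, -1, 13, -13.4, -43.5, 11.2]
(0.5, -0.185, 0.35) (45, 7) [19, -1, 24, -21.4, -43.7, 11.3]
(0.49, -0.19, 0.34) (44, 0) [29, 0, 35, -28.5, -43.0, 11.1]
```

Request:
move_arm:
  targets:
    - [[0,-1,3,-1,3,-5,1],[0,-1,3,-1,6.3,-11.5,2.7],[0,-1,3,-1,8,-15,3.7],[0,-1,3,-1,9.4,-19,4.7],[0,-1,3,-1,10,-23,5.7],[0,-1,3,-1,10.7,-26.7,6.7],[0,-1,3,-1,9.5,-30.5,7.7],[0,-1,3,-1,8,-34.3,8.8],[0,-1,3,-1,5.5,-37,9.5],[0,-1,3,-1,2.3,-39.2,10.1]]

```text
clock: 25.0
tool_pos: [0.5195, -0.1726, 0.3703]
eef_rot: [0.008, 0.901, -0.264, 0.345]
contact_force: [0.5, -0.3, 0.5]
opening: 0.004
finger_force: 0.0
```

```bash
python3 - <<'E'
from h import *
s=r.get_state();print(s["tool_pos"],s["q"].round(2),Ro.from_quat(s["eef_rot"]).as_matrix()[:,2]);np.savez("d4.npz",q=s["q"],x=s["tool_pos"])
P=(.52,-.17,.37)
W=[(P,(43,27)),(P,(44,23)),((.515,-.175,.365),(45,19)),((.51,-.18,.36),(45,15)),((.505,-.183,.355),(45,11)),((.5,-.186,.35),(45,7)),((.495,-.188,.345),(45,3)),((.48,-.19,.335),(44,0))]
dl(W)
E
```

```text
[ 0.51946803 -0.1726296   0.3703293 ] [-0.22  0.31  0.18  2.4   2.07  0.58 -0.47] [ 0.61681346 -0.48085633 -0.62315195]
(0.52, -0.17, 0.37) (43, 27) [-1, 3, -1, -3.7, -1.7, 1.6]
(0.52, -0.17, 0.37) (44, 23) [-1, 3, -1, -7.3, -2.5, 3.2]
(0.515, -0.175, 0.365) (45, 19) [7, 0, 2, -10.8, -3.2, 4.8]
(0.51, -0.18, 0.36) (45, 15) [15, -3, 4, -14.5, -3.1, 6.2]
(0.505, -0.183, 0.355) (45, 11) [22, -5, 6, -18.1, -3.0, 7.5]
(0.5, -0.186, 0.35) (45, 7) [30, -6, 7, -21.8, -2.9, 8.9]
(0.495, -0.188, 0.345) (45, 3) [37, -6, 8, -25.4, -2.9, 10.3]
(0.48, -0.19, 0.335) (44, 0) [55, -6, 6, -28.2, -1.9, 11.1]
```

Flip is working (joint 5 past π/2). Continue.

Request:
move_arm:
  targets:
    - [[0,-1,3,-1,-3.7,-1.7,1.6],[0,-1,3,-1,-7.3,-2.5,3.2],[0,7,0,2,-10.8,-3.2,4.8],[0,15,-3,4,-14.5,-3.1,6.2],[0,22,-5,6,-18.1,-3,7.5],[0,30,-6,7,-21.8,-2.9,8.9],[0,37,-6,8,-25.4,-2.9,10.3],[0,55,-6,6,-28.2,-1.9,11.1],[0,55,-6,6,-28.2,-1.9,11.1],[0,55,-6,6,-28.2,-1.9,11.1]]

```text
clock: 26.25
tool_pos: [0.481, -0.1886, 0.335]
eef_rot: [0.004, 0.927, -0.004, 0.374]
contact_force: [0.2, 0.5, -0.2]
opening: 0.004
finger_force: 0.0
```

```bash
python3 - <<'E'
from h import *
s=r.get_state();print(s["tool_pos"],s["q"].round(2),Ro.from_quat(s["eef_rot"]).as_matrix()[:,2])
dl([((.455,-.191,.27),(42,0)),((.457,-.191,.235),(41,0)),((.462,-.191,.215),(41,0))])
E
```

```text
[ 0.48101053 -0.18861698  0.33498517] [ 0.98  0.36 -0.68  2.39  3.35  0.25 -1.39] [ 0.69371953 -0.01006153 -0.72017497]
(0.455, -0.191, 0.27) (42, 0) [64, -2, 29, -0.1, 1.9, 0.2]
(0.457, -0.191, 0.235) (41, 0) [87, -2, 55, -0.1, 2.9, 0.2]
(0.462, -0.191, 0.215) (41, 0) [97, -2, 73, -0.1, 2.9, 0.2]
```

Request:
move_arm:
  targets:
    - [[0,30,-1,10,0,1,0],[0,64,-2,29,0,2,0],[0,78,-2,43,0,2.5,0],[0,87,-2,55,0,2.9,0],[0,93,-2,65,0,2.9,0],[0,97,-2,73,0,2.9,0],[0,97,-2,73,0,2.9,0],[0,97,-2,73,0,2.9,0]]

```text
clock: 27.25
tool_pos: [0.4618, -0.1888, 0.2148]
eef_rot: [0.002, 0.937, -0.003, 0.35]
contact_force: [-0.0, -0.4, 0.7]
opening: 0.004
finger_force: 0.0
```

```bash
python3 - <<'E'
from h import *
s=r.get_state();print(s["tool_pos"],s["q"].round(2),Ro.from_quat(s["eef_rot"]).as_matrix()[:,2].round(3),s["contact_force"])
dl([((.474,-.1915,.211),(41,0)),((.484,-.1915,.211),(41,0)),((.51,-.1915,.211),(41,0)),((.53,-.1915,.211),(41,0))])
# rack state from side view: knob blob
a=r.snapshot("side");m=(a[245:290,300:370].max(2)<35).astype(np.uint8)
n,l,S,c=cv2.connectedComponentsWithStats(m);print([(S[i]+[300,245,0,0,0]).tolist() for i in range(1,n) if S[i,4]>15])
E
```

```text
[ 0.46178654 -0.18881495  0.21476381] [ 0.89  0.66 -0.66  2.56  3.    0.65 -0.95] [ 0.656 -0.007 -0.755] [-0.03912021 -0.43261949  0.67060886]
(0.474, -0.1915, 0.211) (41, 0) [-7, -3, 11, 0.1, -0.0, 0.4]
(0.484, -0.1915, 0.211) (41, 0) [-14, -3, 17, 0.1, -0.0, 0.4]
(0.51, -0.1915, 0.211) (41, 0) [-34, -2, 34, 0.1, -0.0, 0.4]
(0.53, -0.1915, 0.211) (41, 0) [-49, -2, 48, 0.1, -0.0, 0.4]
[[319, 260, 7, 16, 99], [300, 270, 8, 10, 22]]
```

Request:
move_arm:
  targets:
    - [[0,-7,-3,11,0,0,0],[0,-10,-3,14,0,0,0],[0,-13,-3,16.5,0,0,0],[0,-16,-3,19,0,0,0],[0,-19,-3,21.5,0,0,0],[0,-22,-3,24,0,0,0],[0,-25,-3,26.5,0,0,0],[0,-28,-3,29,0,0,0],[0,-31,-3,31.5,0,0,0],[0,-34,-3,34,0,0,0]]

```text
clock: 28.55
tool_pos: [0.5095, -0.1924, 0.2106]
eef_rot: [0.003, 0.937, -0.002, 0.349]
contact_force: [-1.3, 0.5, -0.5]
opening: 0.005
finger_force: 0.7
```

```bash
cat >> h.py <<'E'
def knob():
    st()
    a=r.snapshot("side");cv2.imwrite("pics/last.png",a[:,:,::-1]);m=(a[225:290,310:375].max(2)<40).astype(np.uint8)
    n,l,S,c=cv2.connectedComponentsWithStats(m);print([(S[i]+[310,225,0,0,0]).tolist()+(c[i]+[310,225]).round(1).tolist() for i in range(1,n) if S[i,4]>15])
E
python3 -c "
from h import *
knob()
for b in(-26,0,24,40): print(b,proj('side',[.5207+b/1000,-.191,.2305]),proj('side',[.5207+b/1000,-.191,.253]),proj('side',[.5207+b/1000,-.191,.205]))"
```

```text
28.55 [ 0.5095 -0.1924  0.2106] [[-0.756, 0.007, 0.655], [0.004, 1.0, -0.006], [-0.655, -0.002, -0.756]] [-1.3  0.5 -0.5] 0.005 0.7
[[314, 254, 26, 22, 218, 329.7, 265.5], [310, 272, 18, 18, 159, 316.3, 280.3]]
-26 [321.55094258 265.03522928] [321.51160194 256.90831368] [321.59415312 273.96158367]
0 [334.0171216  263.30857957] [334.16323751 255.18694348] [333.85661351 272.23018316]
24 [345.44162038 261.72620958] [345.75645212 253.60958108] [345.095741   270.64327234]
40 [353.01424099 260.67735065] [353.44024889 252.56413057] [352.54618824 269.59130497]
```

Request:
move_arm:
  targets:
    - [[0,-1.5,0,1.3,0,0,0],[0,-3,0,2.6,0,0,0],[0,-4.5,0,3.9,0,0,0],[0,-6,0,5.2,0,0,0],[0,-7.5,0,6.5,0,0,0],[0,-9,0,7.8,0,0,0],[0,-10.5,0,9.1,0,0,0],[0,-12,0,10.4,0,0,0],[0,-12.7,0,11,0,0,0],[0,-12.7,0,11,0,0,0]]

```text
clock: 29.85
tool_pos: [0.5262, -0.1924, 0.2111]
eef_rot: [0.003, 0.937, -0.002, 0.35]
contact_force: [-3.7, -0.2, 4.9]
opening: 0.006
finger_force: 2.3
```

```bash
python3 -c "
from h import *
knob()"
```

```text
29.85 [ 0.5262 -0.1924  0.2111] [[-0.755, 0.007, 0.656], [0.003, 1.0, -0.006], [-0.656, -0.002, -0.755]] [-3.7 -0.2  4.9] 0.006 2.3
[[322, 252, 28, 22, 220, 339.1, 263.6], [310, 271, 27, 19, 250, 321.4, 280.3]]
```

Request:
move_arm:
  targets:
    - [[0,-0.8,0,0.7,0,0,0],[0,-1.5,0,1.3,0,0,0],[0,-2.3,0,2,0,0,0],[0,-3,0,2.6,0,0,0],[0,-3.8,0,3.3,0,0,0],[0,-4.5,0,3.9,0,0,0],[0,-5.3,0,4.6,0,0,0],[0,-6,0,5.2,0,0,0]]

```text
clock: 30.9
tool_pos: [0.5338, -0.1924, 0.2119]
eef_rot: [0.002, 0.937, -0.003, 0.35]
contact_force: [-9.7, 0.6, 14.6]
opening: 0.008
finger_force: 7.3
```

```bash
python3 -c "
from h import *
knob()"
```

```text
30.9 [ 0.5338 -0.1924  0.2119] [[-0.754, 0.006, 0.656], [0.002, 1.0, -0.006], [-0.656, -0.003, -0.754]] [-9.7  0.6 14.6] 0.008 7.3
[[310, 244, 7, 14, 49, 311.9, 251.1], [330, 254, 22, 19, 172, 342.5, 264.5], [310, 258, 7, 9, 34, 312.9, 262.1], [310, 270, 31, 20, 273, 324.1, 280.2]]
```

```bash
python3 -c "
from h import *
a=cv2.imread('pics/last.png').mean(2)[242:300,322:376]
for i,row in enumerate(a): print(242+i,''.join(' .:-=+*#%@'[min(9,int(v/26))] for v in row))
for n,p in(('knobhome',[.5757,-.191,.24]),('posttop',[.5757,-.211,.27]),('postarm',[.5757,-.191,.2])):print(n,proj('side',p))"
```

```text
242 -*#==...::::::::::::::-@@@@@@@@@@@@@@%@@@@@@@@#***%@%#
243 **+-:...:::::::::.::::.@@@@@@@@@@@@@@%@@@@@@@#+++*+@%#
244 *=:::.::::::::::::::::.=@@@@@@@@@@@@@@@@@@@@@#+****%@%
245 -:::-...::::::::::::.:.-%@@@@@@@@@@@@@@@@@@@@%-=+=.@@%
246 ::::-::..::::::::.:::::.%@@@@@@@@@@@@@@@@@@@@@*::.#@@@
247 ::::::....:::::::.:::::.-@@@@@@@@@@@@@@@@@@@@@@@@@@@@@
248 :::::-.:...:::::::::.:::-@@@@@@@@@@@@@@@@@@@@@@@@@@@@@
249 ::::--::...:::::::::::::.%@@@@@@@@@@@@@@@@@@@@@@@@@@@@
250 ::::::::...::::.:::::::..=@@@@@@@@@@@@@@@@@@@@@@@@@@@@
251 :::::.....::::::::::::::.-@@@@@@@@@@@@@@@@@@@@@@@@@@@@
252 ::::.. .....:::::::::::::.%@@@@@@@@@@@@@@@@@@@@@@@@@@@
253 -:.-*%*=....:::.::::::::..-@@@@@@@@@@@@@@@@@@@@@@@@@@@
254 :.+#++=+:....::::::::::::.:%@@@@@@@@@@@@@@@@@@@@@@@@@@
255 ..#=-+-==...:::.:::::::::. %@@@@@@@@@@@@@@@@@@@@@@@@@@
256 .-+=**+==...:::::::::::::. -@@@@@@@@@@@@@@@@@@@@@@@@@@
257 .:==**#*-. ...:::::::.::.. :%@@@@@@@@@@@@@@@@@@@@@@@@@
258 ..-=**+=.......::.::::::.   %@@@@@@@@@@@@@@@@@@@@@@@@@
259 .:::=***:.......:.::::::... -@@@@@@@@@@@@@@@@@@@@@@@@@
260 ::::::*#:........@@+:::.. . :%@@@@
[... 1730 characters left out ...]
:
290 =@@%@%%@%%@%%@%%%%@+-.*%#*=:.::::::*==*=******#*###:::
291 %@@%@@%@@%@%%@%%@%%#-:%%#+::::::::.*==*****#*###*##:.:
292 %@@%@@%@@%@%%@%%@%#%=*@#*=::::::::.*==********#####:::
293 %@@%@@%@@%@@%@%%@##@=+%#+::::::::::*==********####+:.:
294 @@@%@@%%@%@@%@@%@@#@=+%*=::::::::.-*==**#******###+:::
295 @@@@@@@@@@@@@%@@@@%%++*+:.:::::::::*==**#********#+:::
296 @@@@%@@@@@@@@@@@%@#*+**=:::::::::::*==*##********#=:::
297 @@@@@@@@@@@@@@@@%@%+**+:.::::::::.-*==*#*******###=:::
298 @%@@@@@@@@@@@@@@%@@%**=::::.::::::=*=-*#********##-:.:
299 @@@@@@@%@@@@@@@@%@@%*+-::::::.:::.=*==*#*********#-.::
knobhome [360.30365835 256.30312559]
posttop [363.60130794 251.83942731]
postarm [359.38865153 270.32288986]
```

```bash
python3 -c "
from h import *
a=cv2.imread('pics/last.png').mean(2)[286:330,318:372]
for i,row in enumerate(a): print(286+i,''.join(' .:-=+*#%@'[min(9,int(v/26))] for v in row))
for b in(20,27):
  for t in(0,.15,.3,.45):
    f=lambda x,y,z:proj('side',[.5207+b/1e3+x*np.cos(t)+z*np.sin(t),-.1915+y,.206-x*np.sin(t)+z*np.cos(t)]).round(1).tolist()
    print(b,t,'nearbot r/l',f(.031,-.044,-.115),f(-.031,-.044,-.115),'barend',f(0,-.044,-.006),'knobtop R',f(.007,0,.048),'knob low mid',f(0,-.007,.005))"
```

```text
286 ........ :@%*:....::::::::.@@@@:.::::..+====*###*#****
287 ....... =%@%+%=-+::-:..:::.*@@@-.:::.:.+====*#**#**#*#
288 .....  =%%@%+@%*@++@==#-::.+@@@-::::::.+==*=******#**#
289 .....-#%@@%@*%%#@%#@+%@+:::%%#*:::::::.*==*=*#*******#
290 ..  =@@%@%%@%%@%%@%%%%@+-.*%#*=:.::::::*==*=******#*##
291 .. +%@@%@@%@@%@%%@%%@%%#-:%%#+::::::::.*==*****#*###*#
292  :#@%@@%@@%@@%@%%@%%@%#%=*@#*=::::::::.*==********####
293 :@@@%@@%@@%@@%@@%@%%@##@=+%#+::::::::::*==********####
294 =@@@@@@%@@%%@%@@%@@%@@#@=+%*=::::::::.-*==**#******###
295 =%@@@@@@@@@@@@@@@%@@@@%%++*+:.:::::::::*==**#********#
296 =#@@@@@@%@@@@@@@@@@@%@#*+**=:::::::::::*==*##********#
297 =#@@@@@@@@@@@@@@@@@@%@%+**+:.::::::::.-*==*#*******###
298 =*@@@%@@@@@@@@@@@@@@%@@%**=::::.::::::=*=-*#********##
299 ==@@@@@@@@@%@@@@@@@@%@@%*+-::::::.:::.=*==*#*********#
300 ==%@@@@@@@@@@@@@@@@@@%%%*+=:::::::::::-=-**##********#
301 ==#@@@@@@@@@@@@@@@@@@**%+*+:.:::::::::-==**#********##
302 -=#@@@@@@@@@@@@@@@@@@+*#+@+-:::::::::.-==**#********##
303 ==*@@@@@@%@@@@@@@@@@*+*+=%%-.......:::-==**#*##****#*@
304 -==@@@@@@@@@@@@@@@@%+**+*#%+. ....
[... 1787 characters left out ...]
3.0] barend [347.3, 287.8] knobtop R [353.9, 253.8] knob low mid [344.8, 271.3]
20 0.45 nearbot r/l [336.6, 324.9] [311.0, 320.7] barend [346.9, 287.8] knobtop R [356.8, 254.7] knob low mid [345.1, 271.3]
27 0 nearbot r/l [363.5, 320.1] [335.7, 324.4] barend [351.5, 287.3] knobtop R [350.6, 252.8] knob low mid [347.4, 270.9]
27 0.15 nearbot r/l [355.7, 322.3] [328.1, 323.9] barend [351.1, 287.3] knobtop R [354.0, 252.9] knob low mid [347.8, 270.8]
27 0.3 nearbot r/l [347.7, 323.8] [320.9, 322.5] barend [350.7, 287.3] knobtop R [357.2, 253.4] knob low mid [348.1, 270.8]
27 0.45 nearbot r/l [339.7, 324.4] [314.2, 320.2] barend [350.3, 287.3] knobtop R [360.1, 254.3] knob low mid [348.4, 270.9]
```

Request:
move_arm:
  targets:
    - [[0,2,0,-1.7,0,0,0],[0,4,0,-3.4,0,0,0],[0,6,0,-5.2,0,0,0],[0,8,0,-7,0,0,0],[0,10,0,-8.6,0,0,0],[0,13,0,-11.2,0,0,0],[0,16,0,-13.8,0,0,0],[0,20,0,-17.3,0,0,0],[0,23,0,-20,0,0,0],[0,23,0,-20,0,0,0]]

```text
clock: 32.2
tool_pos: [0.503, -0.1923, 0.2108]
eef_rot: [0.003, 0.937, -0.002, 0.349]
contact_force: [0.3, -0.6, -0.0]
opening: 0.006
finger_force: 0.0
```

```bash
cat >> h.py <<'E'
def asc(x0,x1,y0,y1):
    st();a=r.snapshot("side").mean(2)[y0:y1,x0:x1]
    for i,row in enumerate(a): print(y0+i,''.join(' .:-=+*#%@'[min(9,int(v/26))] for v in row))
def hyp(bs,ts):
  for b in bs:
   for t in ts:
    f=lambda x,y,z:proj('side',[.5207+b/1e3+x*np.cos(t)+z*np.sin(t),-.1915+y,.206-x*np.sin(t)+z*np.cos(t)]).round(1).tolist()
    print(b,t,'nearbot r/l',f(.031,-.044,-.115),f(-.031,-.044,-.115),'barend',f(0,-.044,-.006),'foot',f(0,-.044,-.1))
E
python3 -c "
from h import *
asc(318,372,255,326);hyp((13,20),(0,.15))
dl([((.505,-.192,.215),(38,0)),((.512,-.192,.2),(38,0)),((.515,-.192,.186),(38,0))])"
```

```text
32.2 [ 0.503  -0.1923  0.2108] [[-0.756, 0.007, 0.655], [0.004, 1.0, -0.006], [-0.655, -0.002, -0.756]] [ 0.3 -0.6 -0. ] 0.006 0.0
255 :::::::::::::::::::::::........@@@@@@@@@@@@@@@@@@@@@@@
256 ::::::::::::::::::::::.........=@@@@@@@@@@@@@@@@@@@@@@
257 .:::::::::::.:::::::::. ...    -@@@@@@@@@@@@@@@@@@@@@@
258 .:::::::::::::::::::::.        .%@@@@@@@@@@@@@@@@@@@@@
259 ...:::::::::::::::.::=:  .    ..=@@@@@@@@@@@@@@@@@@@@@
260 ....:::::::::::::::.+@*.   .  .:-@@@@@@@@@@@@@@@@@@@@@
261 .......::::::::::::.*@*. .    .:.@@@@@@@@@@@@@@@@@@@@@
262 ......:::::::::::::.=@*.      .:.=@@@@@@@@@@@@@@@@@@@@
263 .......:.::::::::::.=@*.      .:.-@@@@@@@@@@@%@%%%%%%#
264 .........:::::::::::+#+.      .::.@@@%#**#####%#######
265 .........::.:::::::.+++.  .   .::.=****+**++++##*#####
266 ..........:::::.:::.+*+.   .  .::::+=:..:=====*#*#*#*#
267 ...........::::::::.+*-     . .:::-=+.  :=====###*####
268 ...........::::::::.+*-       :::.=+++:.:====+########
269 ...........:.:::.::.+*-       :::.==+***=====+######*#
270 ...........::::::::.##=       ::..-=++++=====+##*##***
271 ........:...::::::..#
[... 3051 characters left out ...]
***++#*#**==+**+++*****+*++++++++****+**********%%
324 %%%%%*********==+++*+++**+*+*++++****=====**********%%
325 %%%%%**********=*++*++++*+***********+====**********%%
13 0 nearbot r/l [357.3, 321.1] [329.4, 325.4] barend [344.8, 288.3] foot [343.6, 318.7]
13 0.15 nearbot r/l [349.4, 323.3] [321.7, 324.9] barend [344.4, 288.3] foot [336.8, 319.4]
20 0 nearbot r/l [360.4, 320.6] [332.6, 324.9] barend [348.2, 287.8] foot [346.8, 318.2]
20 0.15 nearbot r/l [352.5, 322.8] [324.9, 324.4] barend [347.7, 287.8] foot [340.0, 318.9]
(0.505, -0.192, 0.215) (38, 0) [-4, 0, -2, 0.1, 2.9, 0.3]
(0.512, -0.192, 0.2) (38, 0) [1, 0, 14, 0.1, 2.9, 0.3]
(0.515, -0.192, 0.186) (38, 0) [8, 0, 26, 0.1, 2.9, 0.3]
```

Request:
move_arm:
  targets:
    - [[0.3,-4,0,-2,0,2,0],[0.3,-4,0,-2,0,3,0],[0.3,-4,0,-2,0,3,0],[0.3,-4,0,-2,0,3,0],[0.3,1,0,14,0,3,0],[0.3,4,0,20,0,3,0],[0.3,8,0,26,0,3,0],[0.3,8,0,26,0,3,0]]

```text
clock: 33.25
tool_pos: [0.514, -0.1923, 0.1854]
eef_rot: [0.003, 0.946, -0.002, 0.324]
contact_force: [0.1, -0.0, -0.2]
opening: 0.298
finger_force: 0.0
```

```bash
python3 -c "
from h import *
st();dl([((.53,-.192,.186),(38,0)),((.54,-.192,.186),(38,0)),((.556,-.192,.186),(38,0))])"
```

```text
33.25 [ 0.514  -0.1923  0.1854] [[-0.789, 0.007, 0.614], [0.004, 1.0, -0.005], [-0.614, -0.001, -0.79]] [ 0.1 -0.  -0.2] 0.298 0.0
(0.53, -0.192, 0.186) (38, 0) [-13, 0, 9, 0.1, -0.1, 0.3]
(0.54, -0.192, 0.186) (38, 0) [-21, 0, 15, 0.1, -0.1, 0.3]
(0.556, -0.192, 0.186) (38, 0) [-34, 1, 25, 0.1, -0.1, 0.3]
```

Request:
move_arm:
  targets:
    - [[0.3,-5,0,4,0,0,0],[0.3,-9,0,7,0,0,0],[0.3,-13,0,10,0,0,0],[0.3,-14.5,0,11,0,0,0],[0.3,-16,0,12.2,0,0,0],[0.3,-17.5,0,13.3,0,0,0],[0.3,-19,0,14.4,0,0,0],[0.3,-20.5,0,15.6,0,0,0],[0.3,-22,0,16.7,0,0,0],[0.3,-23,0,17.5,0,0,0]]

```text
clock: 34.5
tool_pos: [0.5435, -0.1927, 0.1862]
eef_rot: [0.003, 0.946, -0.002, 0.325]
contact_force: [-1.0, 0.4, -2.7]
opening: 0.303
finger_force: 0.8
```

```bash
python3 -c "
from h import *
asc(322,366,255,326);hyp((20,26,32),(0,.15))"
```

```text
34.5 [ 0.5435 -0.1927  0.1862] [[-0.789, 0.007, 0.614], [0.004, 1.0, -0.006], [-0.614, -0.002, -0.789]] [-1.   0.4 -2.7] 0.303 0.8
255 :.:.:..:***:::::::::::: .. %@@@@@@@@@@@@@@@@
256 ..::.. -*#=::.::::::::: ...-@@@@@@@@@@@@@@@@
257 ...:....==::-:.:::::::.    :%@@@@@@@@@@@@@@@
258 :..:.. .:::--:...:::...     %@@@@@@@@@@@@@@@
259 ...::..:::::::...::.*@+.    -@@@@@@@@@@@@@@@
260 ...::..::::::-:....:@@#.    :%@@@@@@@@@@@@@@
261 ...::..::::::-:....:@@*.     %@@@@@@@@@@@@@@
262 .:--:...-:::::-....:%@*.  .  -@@@@@@@@@@@@@@
263 :::::...:-:::-:..:.:*@=      :@@@@@@@@@@@%@%
264 -:::-:..:-::-:......=@-   .   @@@%#**#####%#
265 :.::::...:::.  ......@-       =*******++++##
266 ..:::-...::.+%+#:....-:       :+=:..:=====##
267 ...::-:..::===-++.....        -=+.  :=====##
268 ...-::-::::-:+*-+:....        =+++:.:====+##
269 ...::::::-::::=#+:.....       ==+***=====+##
270 ...:::::::---..=:.....        -=++++=====+##
271 ..:-::::::::::.::.           :-+++++++===+##
272 .::-::::::::::..:. :+%@-.::::++++++=++===*##
273 --:::::::::::-..- @@@@@++@@@+++=+++++++==*##
274 :::::::::--::-:...:@@@@+#@@@======
[... 2352 characters left out ...]
++++++****
323 ***********=+++******+***+++++++*+++++******
324 **+********=+*++***+*+++*+*++++**++===******
325 %%%********+*++++*++++***********+====******
20 0 nearbot r/l [360.4, 320.6] [332.6, 324.9] barend [348.2, 287.8] foot [346.8, 318.2]
20 0.15 nearbot r/l [352.5, 322.8] [324.9, 324.4] barend [347.7, 287.8] foot [340.0, 318.9]
26 0 nearbot r/l [363.1, 320.1] [335.3, 324.5] barend [351.0, 287.4] foot [349.5, 317.8]
26 0.15 nearbot r/l [355.2, 322.4] [327.7, 323.9] barend [350.6, 287.4] foot [342.7, 318.5]
32 0 nearbot r/l [365.8, 319.7] [338.0, 324.1] barend [353.9, 286.9] foot [352.2, 317.4]
32 0.15 nearbot r/l [357.9, 321.9] [330.4, 323.5] barend [353.5, 287.0] foot [345.4, 318.1]
```

Request:
move_arm:
  targets:
    - [[0.3,-1,0,0.8,0,0,0],[0.3,-2,0,1.6,0,0,0],[0.3,-3,0,2.3,0,0,0],[0.3,-4,0,3.1,0,0,0],[0.3,-5,0,3.9,0,0,0],[0.3,-6,0,4.7,0,0,0],[0.3,-7,0,5.4,0,0,0],[0.3,-8,0,6.2,0,0,0]]

```text
clock: 35.55
tool_pos: [0.5534, -0.1926, 0.1863]
eef_rot: [0.003, 0.946, -0.002, 0.325]
contact_force: [-0.6, -0.5, -2.4]
opening: 0.299
finger_force: 1.2
```

```bash
python3 -c "
from h import *
asc(326,366,266,324);hyp((32,38),(0,.15,.25))"
```

```text
35.55 [ 0.5534 -0.1926  0.1863] [[-0.789, 0.006, 0.614], [0.004, 1.0, -0.006], [-0.614, -0.002, -0.789]] [-0.6 -0.5 -2.4] 0.299 1.2
266 ....::::..:.=#=+==....-%. .--:..:=====*#
267 ....::::::::::=+-+:....#.  .    :=====##
268 .....:-:-::-::.=*+:... ...     .:====+##
269 ....::::::-::-:.==...... . .   ======+##
270 ...::::::::-:::..:. . .        =+====+##
271   .:::::::::---..:  ::::.      +++===+#*
272 .:::::::::.:::-:.=:@@@@@@=-%+--+++===*##
273 ::::::::::++-:-:.:.*@@@@@=@@@=++++===*##
274 :::::::-::*+:::-....=%@@@+@@@=+++++==*##
275 :-:::::-:-=-:-:::.....*@@%@@@*+++++==*##
276 ::::::-:::::::-........+%#@@@@+++++=-##*
277 ::::::::::-:-:..........:+#@@@+++++==*##
278 ::::::.:::-::............:=@@@+++++==###
279 ::::::-#--.................@@@+-=====##*
280 ::::::+=-:...............#-@@@@-*====#*#
281 ::::-:-:.................:-=@@@:*====*##
282 :::::::...........-:-......-@@@=*====###
283 :::-:............::--.......@@@+====+***
284 ---:..............::......  @@@@====+*##
285 -:...................... :+-@@@@====+***
286 ....................... :=@==@@@====*###
287 ...................
[... 1487 characters left out ...]
+++++++++++++++****
321 *##***-=++++++++++*++++++++++++++++*****
322 ******-+++++++++++++*++++++++++++++*****
323 ******++*+++*++++++++++++++++++++++*****
32 0 nearbot r/l [365.8, 319.7] [338.0, 324.1] barend [353.9, 286.9] foot [352.2, 317.4]
32 0.15 nearbot r/l [357.9, 321.9] [330.4, 323.5] barend [353.5, 287.0] foot [345.4, 318.1]
32 0.25 nearbot r/l [352.6, 323.0] [325.6, 322.7] barend [353.2, 287.0] foot [341.0, 318.2]
38 0 nearbot r/l [368.4, 319.3] [340.7, 323.7] barend [356.8, 286.5] foot [354.9, 316.9]
38 0.15 nearbot r/l [360.6, 321.5] [333.1, 323.1] barend [356.4, 286.6] foot [348.2, 317.7]
38 0.25 nearbot r/l [355.3, 322.6] [328.3, 322.2] barend [356.1, 286.6] foot [343.7, 317.7]
```

Request:
move_arm:
  targets:
    - [[0.3,-0.7,0,0.5,0,0,0],[0.3,-1.3,0,1,0,0,0],[0.3,-2,0,1.5,0,0,0],[0.3,-2.5,0,2,0,0,0]]

```text
clock: 36.1
tool_pos: [0.5551, -0.1926, 0.1857]
eef_rot: [0.003, 0.946, -0.002, 0.324]
contact_force: [-6.8, 0.3, -0.1]
opening: 0.299
finger_force: 2.6
```

Request:
move_arm:
  targets:
    - [[0.3,0.6,0,0.3,0,0,0],[0.3,1.2,0,0.3,0,0,0],[0.3,2.4,0,-0.6,0,0,0],[0.3,4,0,-1.8,0,0,0],[0.3,6,0,-3.3,0,0,0],[0.3,9,0,-5.6,0,0,0],[0.3,13,0,-8.7,0,0,0],[0.3,17,0,-11.8,0,0,0],[0.3,17,0,-11.8,0,0,0]]

```text
clock: 37.22
tool_pos: [0.5354, -0.1926, 0.1851]
eef_rot: [0.003, 0.946, -0.002, 0.325]
contact_force: [0.2, -0.4, 0.5]
opening: 0.3
finger_force: 0.0
```

```bash
python3 -c "
from h import *
asc(326,366,266,324);hyp((26,32,36),(0,.1,.15))"
```

```text
37.23 [ 0.5354 -0.1926  0.1851] [[-0.789, 0.007, 0.614], [0.004, 1.0, -0.006], [-0.614, -0.002, -0.789]] [ 0.2 -0.4  0.5] 0.3 0.0
266 .:::. ........:::::##+:@= .--:...=====**
267 .:::#+*#:......::.+#*+:+. ..    .=====##
268 ..=+=+#*+.... .::.+#*=::        :====+##
269 ::---**-=.......::##+-::+.      =====+##
270 ::::::*++........:##+:...      .+====+##
271 -:::-.:=-.....  .+#**--=-      -++===+##
272 ::::-..=..     :+@@@@@@@@#-+#--+++===*##
273 ::::::.+::##@@@@@@@@@@@@@#@@@+=+++===*##
274 ::::::.:+.=@@@@@@@@@@@@@@@@@@+=++++==*##
275 -+-::-..:..#@@@@@@@@@@@@@@%@@@=++++=-*##
276 ++-::-:.....+@@@@@@@%%%%%#+@@@=++++==*##
277 --:-:-...... -#@%#*+++++++-@@@*++++==###
278 ::::-..:.:... .=+++++++++++@@@@++++==###
279 ::-:............:++++++++==#@@@-=====###
280 --:............. :==---::..=@@@=*====###
281 :................ ..::::::..@@@#*====###
282 ................-:..::::::..@@@%*===+#*#
283 .........:......::...::::::.*@@@====+###
284 .........::..........::.:::.-@@@+===+#**
285 ........::::...... .=::=::=:.@@@#===+***
286 .........::...... :=@+=@++@+:@@@@===*###
287 ............... -#%*#
[... 1755 characters left out ...]
 321.7] [330.2, 324.2] barend [350.8, 287.4] foot [345.0, 318.3]
26 0.15 nearbot r/l [355.2, 322.4] [327.7, 323.9] barend [350.6, 287.4] foot [342.7, 318.5]
32 0 nearbot r/l [365.8, 319.7] [338.0, 324.1] barend [353.9, 286.9] foot [352.2, 317.4]
32 0.1 nearbot r/l [360.5, 321.3] [332.9, 323.8] barend [353.6, 287.0] foot [347.7, 317.9]
32 0.15 nearbot r/l [357.9, 321.9] [330.4, 323.5] barend [353.5, 287.0] foot [345.4, 318.1]
36 0 nearbot r/l [367.5, 319.4] [339.8, 323.8] barend [355.8, 286.7] foot [354.0, 317.1]
36 0.1 nearbot r/l [362.3, 321.0] [334.7, 323.5] barend [355.6, 286.7] foot [349.5, 317.6]
36 0.15 nearbot r/l [359.7, 321.7] [332.2, 323.2] barend [355.4, 286.7] foot [347.3, 317.8]
```

```bash
python3 -c "
from h import *
dl([((.525,-.192,.19),(38,0)),((.515,-.192,.205),(38,0)),((.505,-.192,.225),(38,0)),((.48,-.192,.26),(38,0)),((.44,-.192,.31),(38,0)),((.41,-.19,.36),(38,0))])"
```

```text
(0.525, -0.192, 0.19) (38, 0) [6, 1, -10, 0.1, -0.1, 0.3]
(0.515, -0.192, 0.205) (38, 0) [4, 0, -28, 0.1, -0.1, 0.3]
(0.505, -0.192, 0.225) (38, 0) [0, 0, -50, 0.1, -0.1, 0.3]
(0.48, -0.192, 0.26) (38, 0) [-2, 0, -93, 0.1, -0.1, 0.3]
(0.44, -0.192, 0.31) (38, 0) [-1, 0, -157, 0.1, -0.1, 0.3]
(0.41, -0.19, 0.36) (38, 0) [-8, 1, -215, 0.1, -0.1, 0.3]
```

Request:
move_arm:
  targets:
    - [[0.3,6,0,-10,0,0,0],[0.3,4,0,-28,0,0,0],[0.3,0,0,-50,0,0,0],[0.3,-2,0,-93,0,0,0],[0.3,-1,0,-130,0,0,0],[0.3,-1,0,-157,0,0,0],[0.3,-1,0,-157,0,0,0],[0.3,-1,0,-157,0,0,0]]

```text
clock: 38.28
tool_pos: [0.4403, -0.1918, 0.3093]
eef_rot: [0.003, 0.946, -0.002, 0.325]
contact_force: [-0.3, -0.1, 0.3]
opening: 0.301
finger_force: 0.0
```

```bash
python3 -c "
from h import *
asc(334,364,280,320);hyp((36,39),(.1,.15,.18,.2))
# wrist estimate: dump knob/bar from wrist
c=r.camera_info('wrist');a=r.snapshot('wrist');cv2.imwrite('pics/wl.png',a[:,:,::-1])
a=r.snapshot('scene').mean(2)[180:260,228:270]
for i,row in enumerate(a): print(180+i,''.join(' .:-=+*#%@'[min(9,int(v/26))] for v in row)) if i%2 else 0
"
```

```text
38.27 [ 0.4403 -0.1918  0.3093] [[-0.789, 0.007, 0.615], [0.004, 1.0, -0.006], [-0.615, -0.002, -0.789]] [-0.3 -0.1  0.3] 0.301 0.0
280 +++++++++++==--::..=@@@=*====#
281 **+===-##+-:::::::..@@@#*====#
282 :::::.+#*+.::::::::.@@@%*===+*
283 ::.:..+#*=:::::::::.*@@@====+#
284 ......##+-:.::::::..-@@@+===+#
285 -----=%#+-::=::=::=:.@@@#===+*
286 @@@@@#@%+@+=@+=@++@=:@@@@===*#
287 #@*#%+%%+#%*#%*%%+@@**@@@===*#
288 #@*#%*%%+#@*##*#%*#@@*%@*-==**
289 #@*#@%%@*#@##@##@#*%%##*===-**
290 ##@##@##@##@#%@#%@*%%##+====*#
291 ##%##%##%##@##@#%@**%#*+====**
292 ##@##@##@##@##@##@#+##*+====#*
293 @%@@%@@%%@%%@%%@%@%*##++====**
294 @%%@%%@%%@%%@%%@%%@*#*++====**
295 @%%@%%@%%@%%@%%@%%@##*=%====**
296 @%%@@%@%%@%%@%%@%%%##+*#====**
297 %@%%@%%@%%@%%@%%@%*##+#+===+**
298 %%%%@%%@%%%%%@%%@%##*+%+===+**
299 %@%%@%%@%%@%%@%%@%##*+@*==*+**
300 %%%%%@%%@%%@%%@%%@##+=##+*****
301 %%@%%@%%@%%%%%@%%###++*@=+****
302 %%%%%@%%@%%@%%@%%##*+**%@#*#**
303 %%@%%@%%@@%%@%%@###++@#*@@*#**
304 @%%@%%@%%@%%@%%@###+*%#*#@%#**
305 @%%@%%@%%@%%@%%@##*++@#*%%##**
306 @%%@%%@%%@%%@%%###*+%%@**@@#**
307 @%%@%%%@%%@%%@%###+
[... 2343 characters left out ...]
+++===--::........::---:....... ..        
233 ++++==--::........::---:.......           
235 ++++==--::.........:---:.. ...            
237 ++++==--::.........:---:..  .             
239 ++++==-----------:::---::...              
241 ++++==---==+++++++++==--===-:.            
243 +++====--==+++++++++==-=+*+=:.            
245 +++====--==+++++++++====+++-.             
247 +++++==--==+++++++++======-:..            
249 +++++==--==+++++++++===--:::..            
251 +++++==--==+++++++++===--:::..      .     
253 ++++====-==+++++++++==---::..     .. .    
255 =++++===--==+++++++==---:::... ... ..     
257 ++++++==--=++++++++==-::::-:::-:::::::::..
259 +++++===---=========--::--====++++++++****
```

```bash
python3 -c "
from h import *
print(r.finish_job());st()"
```

```text
the job is handed in; nothing more can be done
None
the job is handed in; nothing more can be done
```

I handed the job in at about 38 s on the robot's clock, but `finish_job` returned no verdict. The narrow rack stands in the middle bay, and the wide rack hangs still behind the ridge. Its bar is about 9 mm short of the seat (13 mm allowed) and its tilt is about 0.16–0.18 rad against the 0.2 limit; that tilt, read from the side camera, is the closest margin.

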